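# Clip the sample wheel onto the tube rotator

## Task

The sample wheel of the tube rotator has only been slipped onto its shaft. Push it back along the shaft until it sits fully home against the shoulder, then take the steel R-clip out of the white block and secure the wheel: straight leg down through the cross hole in the shaft in front of the hub, pressed in until the bow springs over the shaft and closes round it, and let go. The shaft turns in its bearing, so the hole will not stand quite upright: feel for it, never force the clip, and leave everything else on the bench where it is.

Things in the scene. Friction and masses are not known exactly. Their poses are not given: they have to be found in the camera images.
- rotator: Bench tube rotator, fixed: white housing 110 x 135 mm, 151 mm high, on a grey base plate; a level steel shaft 20 mm thick, axis 90 mm above the bench, stands out of its front and carries the sample wheel. Origin on the bench under the shaft, at the housing's front face; x points into the housing (the shaft points along -x), z up. Housing from x = 0 to 113 mm, base plate from x = -38 mm.
- station (a point): Point on the shaft's axis where the cross hole crosses it, 20 mm in from the shaft's end, 9 mm in front of the hub's end face when the wheel is home. Fixed (does not turn with the shaft); axes as the rotator's. The hole is 7.5 mm wide and goes straight through the 20 mm shaft, square to its axis. It may be covered by the hub until the wheel is home.
- shaft_end (a point): Centre of the shaft's free end; axes fixed as the rotator's. The shaft turns in its bearing (0.04 N m friction, stays where left): the hole starts anywhere within 38 degrees of upright to either side, not measured, so its mouth is up to 6 mm beside the shaft's top line. A tip that has entered the mouth, moved sideways to above the axis, turns the shaft and brings the hole upright.
- shoulder (a point): Point on the shaft's axis at the shoulder's face, where the hub's rear stops; axes as the rotator's. Station 74 mm in front of it (-x). The wheel: grey disc 124 mm in diameter with 8 small capped tubes on an aluminium hub 44 mm in diameter, 66 mm long. With the wheel home, the disc's tube caps are 53 mm behind the station.
- wheel (a joint): How far the wheel stands out from home, m: 0 = home against the shoulder, growing towards the shaft's free end; starts at 0.013 to 0.019. Slides against about 3 N of friction. Push it on the hub's end face, a ring 10 to 22 mm off the axis, which lies 9 mm behind the station when home and that value farther out otherwise.
- clip: R-clip of sprung steel wire 5 mm thick, 30 to 55 g, 96 mm long. Origin at the rounded tip of its straight leg; z along the leg to the eye; the clip is flat in its y-z plane, bow on the +y side. Starts upright, tip down, in one end slot of the block, leaning a few degrees at most, its y along the block's length. It goes on from above, its x along the shaft, bow on either side of the shaft.
- clip_tip (a point): The rounded tip of the straight leg (radius 2.5 mm), same point and axes as the clip's origin. Resting on top of the shaft it is 10 mm above the shaft's axis; beside the top line lower, as the shaft is round.
- clip_seat (a point): Point on the leg's axis 36 mm from the tip that lies at the station when the clip is home (let go, it drops about 3 mm lower). Axes as the clip's.
- clip_eye (a point): Centre of the eye at the clip's upper end: 86 mm from the tip along z, 7.5 mm to +y of the leg. A double coil, 20 mm in outside diameter, 10 mm thick (along x): grip it across this thickness. Parked, it is 95 mm above the bench. Axes as the clip's.
- bow (a joint): How far the bow leg is sprung open, rad: 0 = closed, about 0.09 as it passes over the shaft. It hangs from the eye; its throat is 12.5 mm below the seat, its end flared. It meets the shaft with the seat about 27 mm above the shaft's axis; the push rises to some 10 to 18 N until the throat passes the shaft's middle, seat about 12 mm above the axis, then falls away and the bow closes.
- block: White plastic parts block, fixed, 150 x 46 mm, 46 mm high. Origin at the centre of its underside, x along its length, z up. Lengthwise slots 23 x 7.5 mm, 37 mm deep, centred at x = -48 and +48 mm, one holding the R-clip, the other the hairpin; a hole in the middle holds the driver.
- hairpin: Plain hairpin of 4 mm steel wire with two straight legs, 79 mm long, standing in the other end slot of the block; not the R-clip. Origin beside its leg ends, z up. Leave it.
- driver: Screwdriver with a black handle standing tip down in the block's middle hole, its top 129 mm above the bench. Origin at its tip. Leave it.
- tip_box: Box of pipette tips, 86 x 119 x 55 mm. Origin at the centre of its underside. Leave it.
- tube_rack: Red tube rack, 60 x 110 x 44 mm. Origin at the centre of its underside. Leave it.
- ethanol: White bottle, 72 mm in diameter, 150 mm high. Origin at the centre of its underside. Leave it.
- beaker: Glass beaker, 80 mm in diameter, 100 mm high. Origin at the centre of its underside. Leave it.
- marker: Black marker pen lying on the bench, 135 mm long. Origin at the centre of its underside. Leave it.

How it is judged:
By the outcome, as a careful person would: the job done as asked, in the order asked, and still so for the second after the job is handed in, with the robot touching nothing.
It also fails if it takes over 64 s, if anything falls off the work surface, if the arm or the gripper's body presses on something with over 40 N, if the wrist force passes 120 N, or if a joint passes its speed limit or range.

## Robot

A 6-joint arm with a two-finger parallel gripper is mounted at the origin on the work surface. World frame = base frame: x ahead of the robot, y to its left, z up, the work surface at z = 0. Lengths are in m, angles in rad, forces in N, time in s.
With the tool pointing down it reaches from about 0.375 to 0.975 m from the base axis. Payload 3.8 kg.
Tool frame: the origin (TCP) lies on the centre line of the jaws, within the pads' length; the fingertips stand 25 mm ahead of it and the grasp point (between the pads) lies 6 mm ahead of it; z points along the fingers, y is the direction in which the jaws open and shut (so a half turn about z gives the same grasp; the last joint's range is limited). The gripper opens to 85 mm and grips with 20 to 120 N. Pads are 22 mm wide; open, the fingers measure 114 mm over their backs; the gripper's body (76 mm by 85 mm) begins 54 mm behind the grasp point. The pads swing forward as they close: fully open they stand 13 mm farther back than shut.
Start: joints at [1.306, 0.264, 1.604, -0, 1.274, -0.037], TCP at [0.152, 0.658, 0.256] pointing down, gripper open.
Joint ranges: [-2.63, 2.63], [-0.94, 2.18], [0.31, 2.57], [-1.31, 4.45], [0, 2.66], [-2.55, 2.55]. Speed limits (rad/s): [2.57, 2.57, 3.14, 3.14, 3.14, 3.14].

## Interface

Orientations are given as a rotation vector (axis times angle).
In Python, from workcell import bot gives the robot as it stands.
- The arm moves only by the tool servo_tool, never from a script. Its argument "moves" is a list of rows, each a list of 3 entries, a list of its own where there are three numbers: the closure in counts, from 0 (fully open) to 255 (shut), then the shift along the tool's x, y, z in m, then the turn about the tool's z in rad. A call has exactly 8 rows; each row shifts and turns the pose as measured when the row begins, along the tool's axes as they then stand; what a row does not reach is not made up. A row lasts 1/12 s, in which the tool goes at most 41.7 mm and 7.16 degrees, less where a joint would pass 70% of its speed; a pose out of reach is approached as far as the arm can. A call is refused whole if a number of a shift passes 0.0417 or a number of a turn 0.125, either way. A call with a gripper value outside its range is refused whole. The fingers move at their own pace and stop on an object; "newtons" is the grip in N (left out, the last holds). Time passes only in rows, so rows that do not move let the fingers close, or fill a call up. It gives the time, the measured TCP pose, the force and the opening at its end, in the units of the state.
- bot.read_state(): the state, without advancing time (a new reading comes with each control period).
- bot.read_camera(name): name is "scene" or "top" or "wrist"; returns a dict with "pixels" (384x512x3 uint8, red, green, blue), "depth" (384x512 float32, m along the optical axis (not along the pixel's ray), 0 where there is no reading), "intrinsics" (3x3 intrinsics, pixels), "dist" ([k1, k2, p1, p2, k3] as OpenCV has them; the pictures are not rectified), "R" (3x3) and "t" (3): a world point X has camera coordinates R X + t. Camera axes: x right, y down, z forward; pixel columns grow to the right and rows downward; lengths in m; the calibration is good to about 2 mm. A picture is of the moment at which its call begins.
- bot.finish_job(): hands the job in, once; it reports no verdict.
The state is a dict: "time": time; "q": joint angles; "joint_vel": joint speeds; "joint_torque": joint torques, N m; "tool_pos": TCP position; "tcp_rot": TCP orientation; "wrist_force": force on the tool from outside, world axes, zero at the start; "torque": the same for the moment, N m; "width": opening from 0.0 (shut) to 1.0 (fully open).
Only numpy, scipy, OpenCV 4.12 (cv2) and the standard library are available. Lean on these libraries where they do the work, as an engineer would, in place of code of your own. Each camera call takes 0.05 s, during which the arm holds its last target.

## Working session

There is one attempt and no reset: what is moved stays moved. The work goes in short steps, Python scripts to look and compute and a tool call to move; the robot and the scene stay as the last step left them, time stands still between calls to the robot, and variables do not carry over. Pictures are saved under pics/ and viewed, and the job is handed in when it is done.

Besides the shell and the picture viewer there is one more tool, called by a JSON object that holds its "method" and its "body". servo_tool: Moves the arm, as the interface text tells. Its arguments: {"type":"object","properties":{"moves":{"type":"array","items":{"type":"array"}},"newtons":{"type":"number"}},"required":["moves"]}

```bash
mkdir -p pics; ls; cat > h.py <<'E'
import numpy as np,cv2
from workcell import bot
from scipy.spatial.transform import Rotation as Ro
def snap(n,f=None):
    c=bot.read_camera(n); 
    if f: cv2.imwrite('pics/'+f,c['pixels'][:,:,::-1]); np.savez('pics/'+f[:-4]+'.npz',**c)
    return c
def load(f): return dict(np.load('pics/'+f+'.npz'))
def crop(f,x0,x1,y0,y1,s,out):
    im=cv2.imread('pics/'+f+'.png')[y0:y1,x0:x1]; cv2.imwrite('pics/'+out,cv2.resize(im,None,fx=s,fy=s,interpolation=cv2.INTER_CUBIC))
def ray(c,u,v):
    p=cv2.undistortPoints(np.array([[[u,v]]],float),c['intrinsics'],c['dist'])[0,0]
    d=c['R'].T@np.array([p[0],p[1],1]); o=-c['R'].T@c['t']; return o,d
def atz(c,u,v,z):
    o,d=ray(c,u,v); return o+d*(z-o[2])/d[2]
def dep(c,u,v):
    o,d=ray(c,u,v); return o+d*c['depth'][int(round(v)),int(round(u))]
def cloud(c):
    vv,uu=np.mgrid[0:384,0:512]; p=cv2.undistortPoints(np.stack([uu,vv],-1).reshape(-1,1,2).astype(float),c['intrinsics'],c['dist'])[:,0]
    z=c['depth'].reshape(-1); P=np.c_[p,np.ones(len(p))]*z[:,None]; return ((P-c['t'])@c['R']).reshape(384,512,3)
def proj(c,X):
    return cv2.projectPoints(np.atleast_2d(X).astype(float),cv2.Rodrigues(c['R'])[0],c['t'],c['intrinsics'],c['dist'])[0][:,0]
def st():
    s=bot.read_state(); R=Ro.from_rotvec(s['tcp_rot']).as_matrix()
    print('t',round(s['time'],2),'tcp',np.round(s['tool_pos'],4),'F',np.round(s['wrist_force'],1),'w',round(s['width'],3)); print(np.round(R,3)); print('q',np.round(s['q'],3)); return s,R
E
python3 - <<'E'
from h import *
for n in ['scene','top','wrist']:
    c=snap(n,n+'0.png'); print(n,np.round(-c['R'].T@c['t'],3)); 
st()
E
```

```text
pics
scene [1.237 0.11  1.088]
top [0.452 0.002 1.272]
wrist [0.078 0.674 0.372]
t 0.15 tcp [0.1523 0.6571 0.2552] F [ 1.2  0.3 -1.1] w 1.001
[[-0.974  0.226 -0.   ]
 [ 0.226  0.974 -0.002]
 [ 0.    -0.002 -1.   ]]
q [ 1.306  0.265  1.605 -0.     1.274 -0.037]
```

View pics/scene0.png

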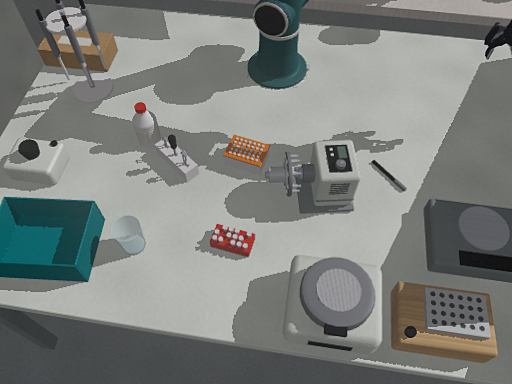

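View pics/top0.png

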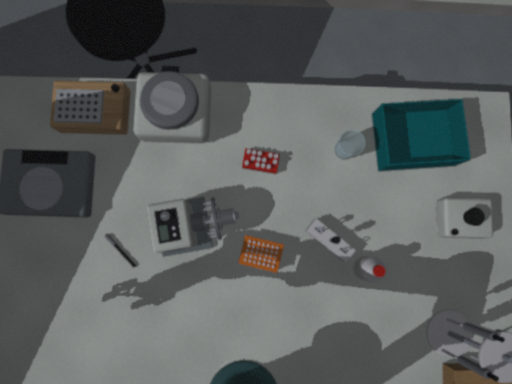

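View pics/wrist0.png

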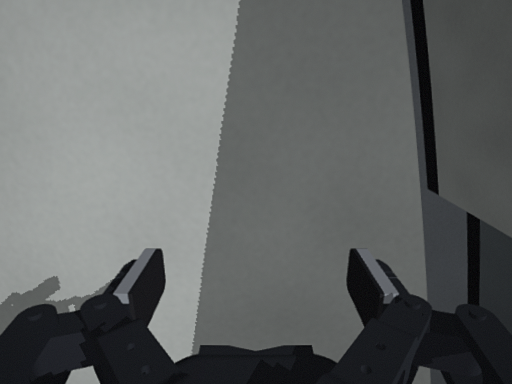

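The scene view shows the rotator around (325,175) with its shaft pointing left, and the block at (177,158). In the top view the rotator is at (180,225), shaft end near (236,215), and the block at (331,238).

```bash
python3 - <<'E'
from h import *
crop('scene0',125,265,95,195,5.5,'s_c1.png'); crop('top0',140,400,180,290,3,'t_c1.png')
crop('scene0',255,365,125,215,7,'s_c2.png')
for n in ['top','scene']:
    c=load(n+'0'); P=cloud(c); print(n)
    for z in [0]: print(proj(c,[[.5,0,0],[.6,0,0],[.5,.1,0]]))
c=load('top0');
for u,v in [(237,216),(230,215),(220,215),(160,228),(331,238),(322,228),(350,248)]: print(u,v,np.round(dep(c,u,v),4))
E
```

```text
top
[[248.20725005 228.56035758]
 [249.15012393 196.47108147]
 [215.88402892 227.62105946]]
scene
[[255.98370615 180.84267653]
 [250.75638647 209.30687039]
 [289.3020191  185.02642552]]
237 216 [0.5312 0.0333 0.0978]
230 215 [0.5324 0.0527 0.1138]
220 215 [0.5318 0.0811 0.1109]
160 228 [0.4887 0.2401 0.1524]
331 238 [ 0.4762 -0.2386  0.0913]
322 228 [ 0.5036 -0.2103  0.1027]
350 248 [ 0.449  -0.3044  0.0484]
```

View pics/s_c1.png

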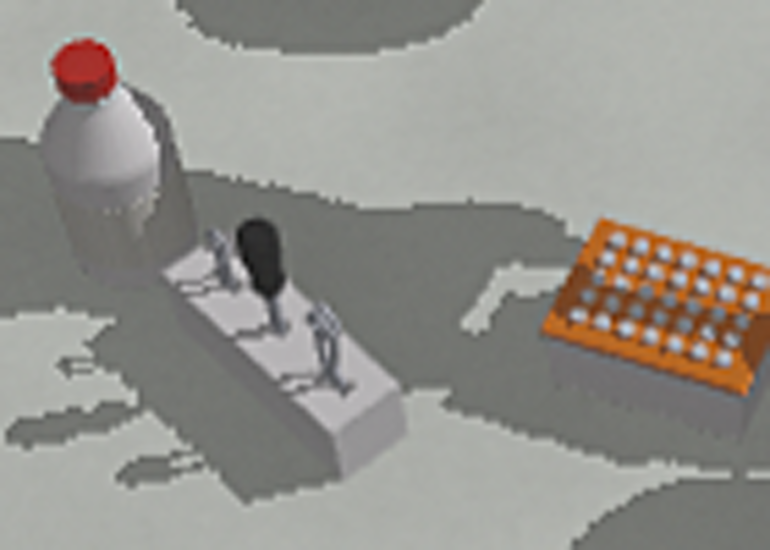

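View pics/t_c1.png

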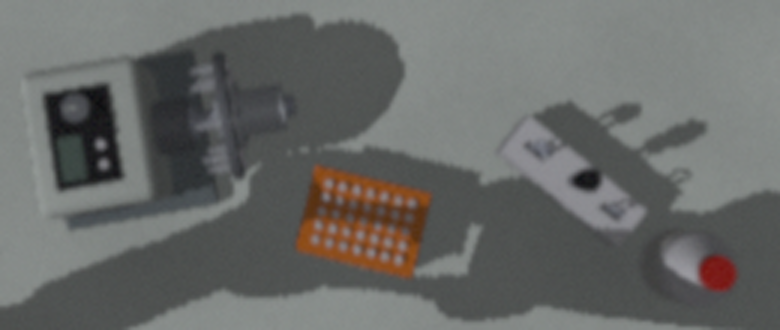

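View pics/s_c2.png

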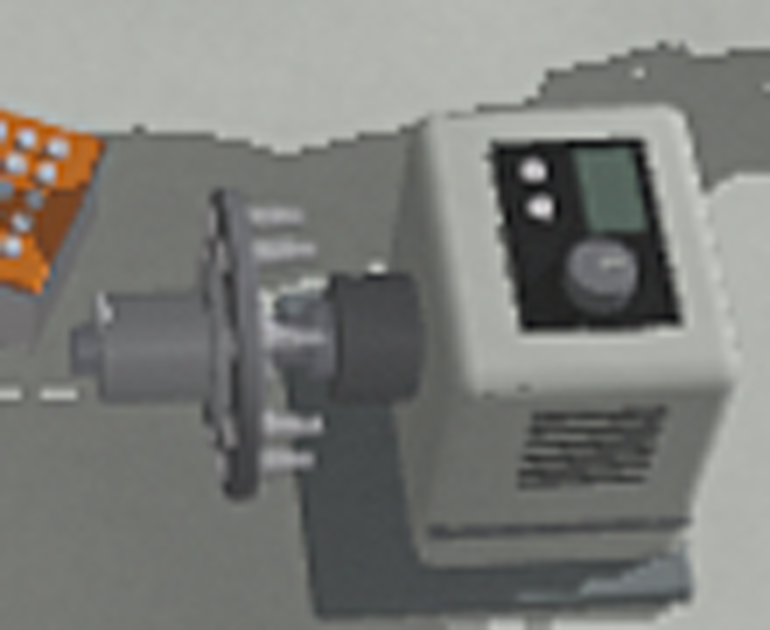

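```bash
python3 - <<'E'
from h import *
for n in ['top','scene']:
    c=load(n+'0'); P=cloud(c).reshape(-1,3); P=P[(P[:,2]>0.01)]
    B=P[(abs(P[:,2]-.046)<.004)&(abs(P[:,0]-.476)<.09)&(abs(P[:,1]+.245)<.09)]
    print(n,'block',len(B),cv2.minAreaRect((B[:,:2]*1000).astype(np.float32)),B[:,2].mean())
    for lo in (.07,.09):
        Q=P[(P[:,2]>lo)&(abs(P[:,0]-.476)<.08)&(P[:,1]>-.30)&(P[:,1]<-.18)]
        print(lo,np.round(Q[np.argsort(Q[:,1])],3).tolist()[:60] if n=='top' else len(Q))
    H=P[(abs(P[:,2]-.151)<.004)&(P[:,1]>.08)&(P[:,1]<.35)&(P[:,0]<.65)&(P[:,0]>.35)]
    print('house',len(H),cv2.minAreaRect((H[:,:2]*1000).astype(np.float32)),H[:,2].mean())
    S=P[(P[:,2]>.08)&(P[:,2]<.118)&(P[:,1]>.0)&(P[:,1]<.085)&(abs(P[:,0]-.53)<.04)]
    print('hub',len(S))
    for y in np.arange(.02,.09,.005):
        q=S[abs(S[:,1]-y)<.0025]
        if len(q): print(round(y,3),len(q),'zmax',q[:,2].max().round(4),'x',q[:,0].min().round(4),q[:,0].max().round(4), 'xmid top',q[q[:,2]>q[:,2].max()-.004,0].mean().round(4))
E
```

```text
top block 597 ((460.70013427734375, -262.8446044921875), (189.50833129882812, 46.537967681884766), 52.364986419677734) 0.045777501611356075
0.07 [[0.44, -0.29, 0.082], [0.44, -0.287, 0.084], [0.443, -0.286, 0.089], [0.443, -0.283, 0.086], [0.446, -0.283, 0.087], [0.449, -0.281, 0.082], [0.446, -0.28, 0.087], [0.446, -0.28, 0.075], [0.449, -0.277, 0.087], [0.448, -0.277, 0.075], [0.471, -0.258, 0.121], [0.476, -0.258, 0.122], [0.473, -0.257, 0.127], [0.473, -0.254, 0.124], [0.465, -0.254, 0.126], [0.476, -0.254, 0.126], [0.468, -0.254, 0.127], [0.479, -0.254, 0.128], [0.47, -0.253, 0.13], [0.482, -0.252, 0.122], [0.473, -0.252, 0.123], [0.465, -0.251, 0.125], [0.462, -0.251, 0.114], [0.47, -0.251, 0.129], [0.479, -0.251, 0.129], [0.476, -0.25, 0.129], [0.468, -0.25, 0.132], [0.462, -0.25, 0.106], [0.47, -0.248, 0.126], [0.465, -0.248, 0.128], [0.479, -0.248, 0.128], [0.476, -0.248, 0.128], [0.473, -0.248, 0.129], [0.481, -0.248, 0.13], [0.467, -0.248, 0.13], [0.476, -0.245, 0.127], [0.473, -0.245, 0.127], [0.465, -0.245, 0.128], [0.479, -0.245, 0.128], [0.481, -0.245, 0.129], [0.467, 
[... 2883 characters left out ...]
06, 184.14743041992188), 11.715049743652344) 0.15102132490919404
hub 288
0.03 6 zmax 0.1027 x 0.5338 0.5456 xmid top 0.5404
0.035 16 zmax 0.1031 x 0.5163 0.5461 xmid top 0.5356
0.04 16 zmax 0.1123 x 0.5196 0.5474 xmid top 0.5335
0.045 29 zmax 0.1156 x 0.5195 0.5547 xmid top 0.5402
0.05 30 zmax 0.1129 x 0.5199 0.5554 xmid top 0.5355
0.055 28 zmax 0.1139 x 0.5185 0.5547 xmid top 0.5372
0.06 28 zmax 0.1144 x 0.5176 0.5541 xmid top 0.5362
0.065 30 zmax 0.1139 x 0.5189 0.5534 xmid top 0.5326
0.07 29 zmax 0.1133 x 0.5152 0.5526 xmid top 0.5308
0.075 30 zmax 0.1151 x 0.4906 0.5511 xmid top 0.525
0.08 36 zmax 0.1177 x 0.4918 0.5493 xmid top 0.5126
0.085 10 zmax 0.1148 x 0.5372 0.5481 xmid top 0.5372
```

```bash
python3 - <<'E'
from h import *
s,R=st(); c=load('wrist0')
print(np.round(R.T@(-c['R'].T@c['t']-s['tool_pos']),4)); print(np.round(c['R']@R,3)); print(c['intrinsics'])
E
```

```text
t 0.15 tcp [0.1523 0.6571 0.2552] F [ 1.2  0.3 -1.1] w 1.001
[[-0.974  0.226 -0.   ]
 [ 0.226  0.974 -0.002]
 [ 0.    -0.002 -1.   ]]
q [ 1.306  0.265  1.605 -0.     1.274 -0.037]
[ 0.0765 -0.0002 -0.1171]
[[ 0.001  1.     0.   ]
 [-0.955  0.001 -0.297]
 [-0.297  0.     0.955]]
[[317.06120421   0.         255.58925552]
 [  0.         317.06120421 192.14743113]
 [  0.           0.           1.        ]]
```

{"method": "servo_tool", "body": {"moves": [[255, [-0.0285, -0.0297, 0], 0], [255, [-0.0285, -0.0297, 0], 0], [255, [-0.0285, -0.0297, 0], 0], [255, [-0.0285, -0.0297, 0], 0], [255, [-0.0285, -0.0297, 0], 0], [255, [-0.0285, -0.0297, 0], 0], [255, [-0.0285, -0.0297, 0], 0], [255, [-0.0285, -0.0297, 0], 0]]}}

```text
time: 0.82
tool_pos: [0.3188, 0.3732, 0.2495]
tcp_rot: [-0.336, -3.12, 0.007]
wrist_force: [1.5, -0.2, 0.5]
width: 0.005
```

{"method": "servo_tool", "body": {"moves": [[255, [-0.0285, -0.0297, 0], 0], [255, [-0.0285, -0.0297, 0], 0], [255, [-0.0285, -0.0297, 0], 0], [255, [-0.0285, -0.0297, 0], 0], [255, [-0.0285, -0.0297, 0], 0], [255, [-0.0285, -0.0297, 0], 0], [255, [-0.0285, -0.0297, 0], 0], [255, [-0.0285, -0.0297, 0], 0]]}}

```text
time: 1.48
tool_pos: [0.4886, 0.0863, 0.2495]
tcp_rot: [-0.333, -3.122, 0.006]
wrist_force: [0.9, 1.1, 0.3]
width: -0.001
```

{"method": "servo_tool", "body": {"moves": [[255, [-0.019, -0.019, 0], 0], [255, [-0.018, -0.018, 0], 0], [255, [-0.018, -0.018, 0], 0], [255, [0, 0, 0], -0.1], [255, [0, 0, 0], -0.1], [255, [0, 0, 0], -0.1], [255, [0, 0, 0], -0.08], [255, [0, 0, 0], 0]]}}

```text
time: 2.15
tool_pos: [0.5349, 0.0061, 0.2472]
tcp_rot: [0.267, -3.125, 0.01]
wrist_force: [0.3, 0.0, -1.0]
width: -0.004
```

```bash
python3 - <<'E'
from h import *
c=snap('wrist','w1.png'); st()
crop('w1',100,400,80,300,2.6,'w1c.png')
E
```

```text
t 2.2 tcp [0.5348 0.0062 0.2471] F [-0.5  0.3 -0.1] w 0.0
[[-0.986 -0.167 -0.005]
 [-0.167  0.986 -0.007]
 [ 0.006 -0.006 -1.   ]]
q [-0.031  0.008  1.91  -0.007  1.228 -1.767]
```

View pics/w1.png

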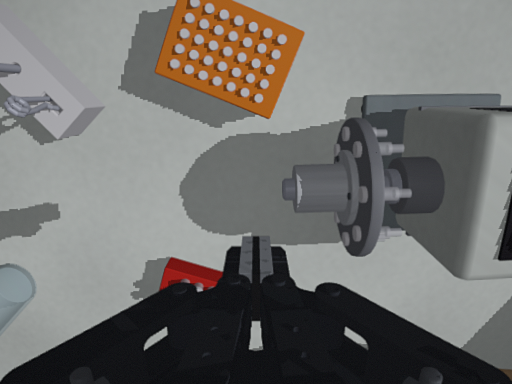

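The wrist picture shows the hub from (293,165) to (350,212), the shaft stub at (288,190), and the R-clip's coil at (20,103).

```bash
cat >> h.py <<'E'
from scipy.optimize import least_squares
def fit_axis(P,r,z0=.09,free=False):
    # axis line: x = a + b*(y-0.05), z=z0
    def f(p):
        zz=p[2] if free else z0
        d=np.array([p[1],1,0]);d/=np.linalg.norm(d); o=np.array([p[0],.05,zz]); v=P-o
        return np.linalg.norm(v-np.outer(v@d,d),axis=1)-r
    q=least_squares(f,[.533,-.18,z0],loss='soft_l1',f_scale=.001); return q.x,np.std(f(q.x))
E
python3 - <<'E'
from h import *
for n,u in [('w1',None),('top0',None),('scene0',None)]:
    c=load(n); P=cloud(c); 
    P=P.reshape(-1,3); P=P[np.isfinite(P).all(1)]
    m=(P[:,1]>.048)&(P[:,1]<.068)&(abs(P[:,0]-.532)<.022)&(P[:,2]>.095)&(P[:,2]<.117)
    print(n,m.sum(),fit_axis(P[m],.022),fit_axis(P[m],.022,free=True))
c=load('w1');P=cloud(c)
for r in (180,185,190,195): print(r,[np.round(P[r,u],3).tolist() for u in (283,287,291,295,299,303)])
crop('w1',270,400,110,260,4,'w1c.png')
E
```

```text
w1 1032 (array([ 0.5320586 , -0.17138695,  0.09      ]), np.float64(0.0006292466017214218)) (array([ 0.53215241, -0.20506362,  0.08944511]), np.float64(0.0006112319569916162))
top0 103 (array([ 0.53368148, -0.14525851,  0.09      ]), np.float64(0.0016314646688324447)) (array([ 0.5338001 , -0.17875005,  0.08927591]), np.float64(0.0016374868565508366))
scene0 96 (array([ 0.53249278, -0.17958345,  0.09      ]), np.float64(0.0019953856723166044)) (array([ 0.5331618 , -0.21622639,  0.08913128]), np.float64(0.001979416308975861))
180 [[0.527, 0.029, 0.091], [0.526, 0.032, 0.093], [0.525, 0.036, 0.093], [0.523, 0.038, 0.1], [0.521, 0.04, 0.107], [0.52, 0.043, 0.108]]
185 [[0.531, 0.029, 0.096], [0.529, 0.032, 0.098], [0.529, 0.036, 0.098], [0.528, 0.039, 0.099], [0.525, 0.041, 0.108], [0.524, 0.044, 0.109]]
190 [[0.535, 0.03, 0.097], [0.533, 0.033, 0.101], [0.533, 0.037, 0.099], [0.532, 0.04, 0.101], [0.528, 0.041, 0.111], [0.528, 0.045, 0.111]]
195 [[0.539, 0.031, 0.098], [0.538, 0.034, 0.099], [0.537, 0.037, 0.1], [0.536, 0.041, 0.101], [0.532, 0.042, 0.112], [0.532, 0.045, 0.111]]
```

View pics/w1c.png

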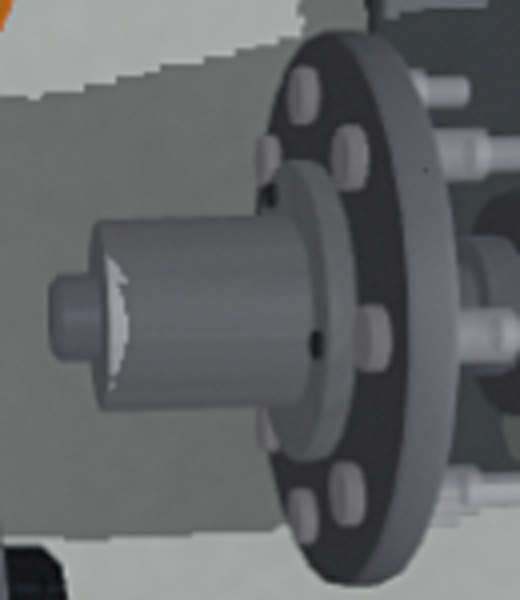

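{"method": "servo_tool", "body": {"moves": [[255, [-0.005, 0, 0.03], -0.008], [255, [0, 0, 0.03], 0], [255, [0, 0, 0.03], 0], [255, [0, 0, 0.024], 0], [255, [0, 0.005, 0.003], 0], [255, [0, 0.005, 0], 0], [255, [0, 0.005, 0], 0], [255, [0, 0, 0], 0]]}}

```text
time: 2.87
tool_pos: [0.5393, 0.0233, 0.1304]
tcp_rot: [-0.25, 3.13, -0.01]
wrist_force: [0.3, 0.1, 0.8]
width: 0.001
```

```bash
python3 - <<'E'
from h import *
c=snap('wrist','w2.png'); st()
E
```

```text
t 2.92 tcp [0.5398 0.023  0.1308] F [0.5 0.2 0.7] w -0.003
[[-0.987 -0.159  0.004]
 [-0.159  0.987 -0.007]
 [-0.003 -0.007 -1.   ]]
q [ 0.     0.122  2.018 -0.008  0.998 -1.726]
```

View pics/w2.png

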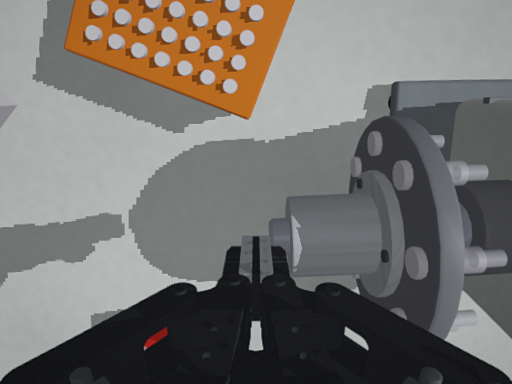

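{"method": "servo_tool", "body": {"moves": [[255, [0.002, 0.002, 0.002], -0.015], [255, [0, 0.004, 0], 0], [255, [0, 0.004, 0], 0], [255, [0, 0.004, 0], 0], [255, [0, 0.004, 0], 0], [255, [0, 0.004, 0], 0], [255, [0, 0.004, 0], 0], [255, [0, 0, 0], 0]]}}

```text
time: 3.58
tool_pos: [0.5361, 0.049, 0.134]
tcp_rot: [-0.277, 3.117, -0.019]
wrist_force: [-0.6, -1.7, -1.1]
width: -0.004
```

```bash
python3 - <<'E'
from h import *
c=snap('wrist','w3.png'); st()
E
```

```text
t 3.63 tcp [0.5362 0.049  0.134 ] F [-0.4 -1.6 -0.7] w -0.003
[[-0.984 -0.176  0.013]
 [-0.176  0.984 -0.011]
 [-0.011 -0.013 -1.   ]]
q [ 0.052  0.11   2.025 -0.013  0.994 -1.689]
```

View pics/w3.png

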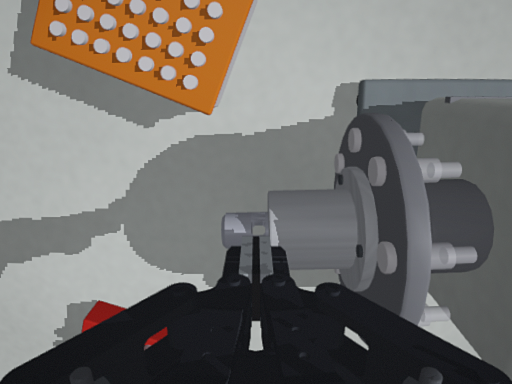

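{"method": "servo_tool", "body": {"moves": [[255, [0, -0.002, 0.003], 0], [255, [0, 0, 0.003], 0], [255, [0, 0.003, 0], 0], [255, [0, 0.003, 0.0], 0], [255, [0, 0.003, 0.0], 0], [255, [0, 0.002, 0], 0], [255, [0, 0.002, 0], 0], [255, [0, 0, 0], 0]]}}

```text
time: 4.3
tool_pos: [0.5383, 0.0522, 0.1307]
tcp_rot: [-0.282, 3.11, -0.042]
wrist_force: [0.0, 0.6, 1.2]
width: -0.002
```

```bash
python3 - <<'E'
from h import *
c=snap('wrist','w4.png'); st()
crop('w4',200,400,120,290,4,'w4c.png')
E
```

```text
t 4.35 tcp [0.5383 0.0524 0.1307] F [-1.1 -3.4  1.7] w -0.0
[[-0.984 -0.179  0.021]
 [-0.18   0.983 -0.024]
 [-0.016 -0.028 -0.999]]
q [ 0.066  0.115  2.027 -0.031  0.981 -1.668]
```

View pics/w4c.png

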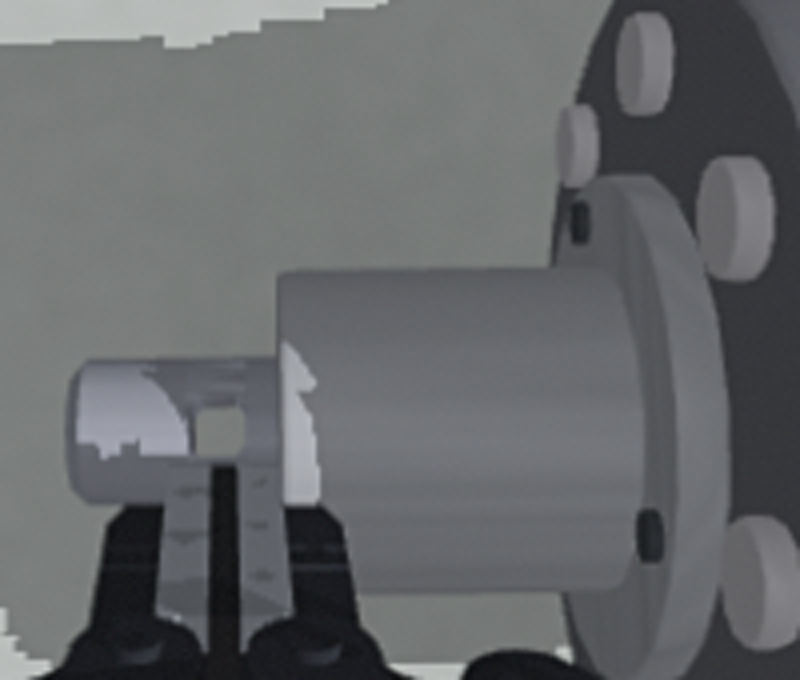

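{"method": "servo_tool", "body": {"moves": [[255, [0, 0.002, 0.001], 0], [255, [0, 0.003, 0.001], 0], [255, [0, 0.004, 0.001], 0], [255, [0, 0.005, 0.001], 0], [255, [0, 0.006, 0], 0], [255, [0, 0.006, 0], 0], [255, [0, 0.006, 0], 0], [255, [0, 0.006, 0], 0]]}}

```text
time: 5.02
tool_pos: [0.5401, 0.0552, 0.1308]
tcp_rot: [-0.311, 3.095, -0.149]
wrist_force: [3.4, -23.5, 1.9]
width: -0.003
```

```bash
python3 - <<'E'
from h import *
c=snap('wrist','w5.png'); st()
crop('w5',200,400,120,290,4,'w5c.png')
E
```

```text
t 5.07 tcp [0.54   0.0552 0.1308] F [  4.3 -24.2   1.9] w -0.003
[[-0.98  -0.198  0.037]
 [-0.201  0.975 -0.093]
 [-0.018 -0.099 -0.995]]
q [ 0.114  0.117  2.028 -0.117  0.974 -1.594]
```

View pics/w5c.png

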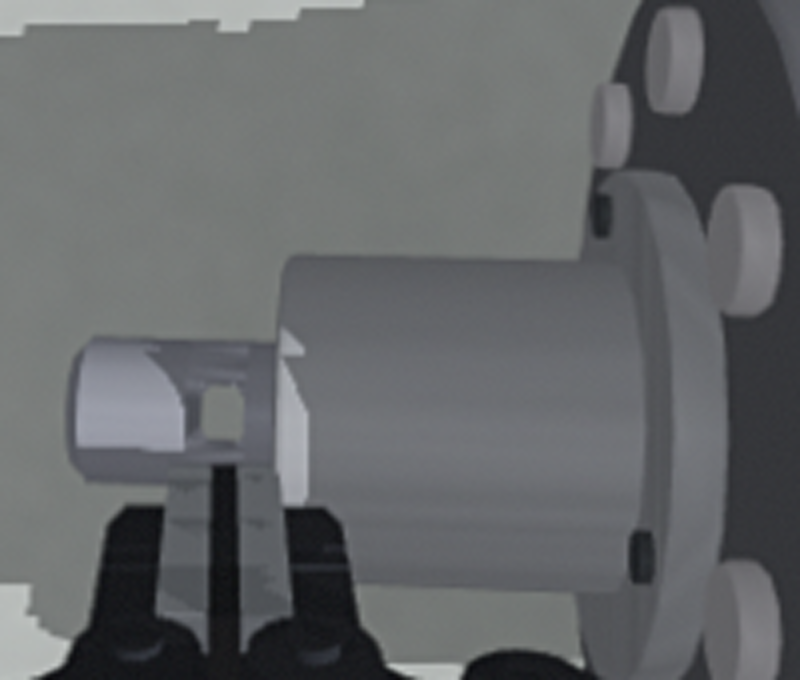

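{"method": "servo_tool", "body": {"moves": [[255, [0, -0.012, 0], 0], [255, [0, -0.012, -0.002], 0], [255, [0, 0, 0], 0], [255, [0, 0, 0], 0], [255, [0, 0, 0], 0], [255, [0, 0, 0], 0], [255, [0, 0, 0], 0], [255, [0, 0, 0], 0]]}}

```text
time: 5.73
tool_pos: [0.5441, 0.033, 0.1338]
tcp_rot: [-0.309, 3.097, -0.143]
wrist_force: [-0.2, 0.2, 0.1]
width: -0.003
```

```bash
python3 - <<'E'
from h import *
c=snap('wrist','w6.png'); st()
crop('w6',200,400,120,290,4,'w6c.png')
E
```

```text
t 5.78 tcp [0.5441 0.033  0.1338] F [-0.4 -0.   0.1] w 0.003
[[-0.98  -0.196  0.035]
 [-0.198  0.976 -0.089]
 [-0.017 -0.094 -0.995]]
q [ 0.069  0.115  2.023 -0.11   0.977 -1.64 ]
```

View pics/w6.png

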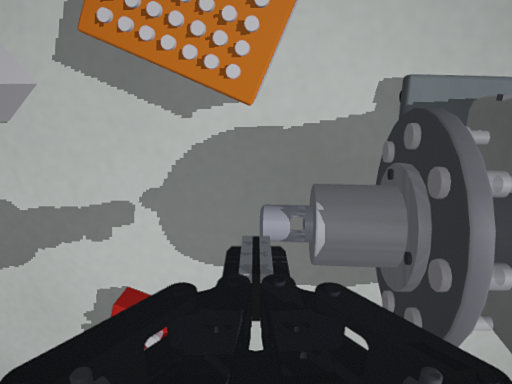

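```bash
python3 - <<'E'
from h import *
c=load('w6');P=cloud(c)
crop('w6',250,350,180,280,7,'w6c.png')
for r in (210,218,226): print(r,[np.round(P[r,u],4).tolist() for u in range(256,330,6)])
Q=P.reshape(-1,3); m=(Q[:,1]>.064)&(Q[:,1]<.085)&(abs(Q[:,0]-.528)<.022)&(Q[:,2]>.095)&(Q[:,2]<.117)
print(m.sum(),fit_axis(Q[m],.022),fit_axis(Q[m],.022,free=True))
t=cloud(load('top0')).reshape(-1,3); s=cloud(load('scene0')).reshape(-1,3)
for T in (t,s):
    d=np.array([-.176,.9844,0]); n=np.array([.9844,.176,0]); o=np.array([.5321,.05,.09])
    m=(abs(T[:,2]-.151)<.003); A=(T[m]-o)@np.c_[d,n]; A=A[(A[:,0]>.05)&(A[:,0]<.3)&(abs(A[:,1])<.1)]
    print(np.percentile(A[:,0],[1,3,97,99]),np.percentile(A[:,1],[1,3,97,99]))
E
```

```text
210 [[0.5659, 0.0251, 0.0006], [0.5275, 0.0294, 0.0932], [0.5266, 0.0325, 0.0936], [0.526, 0.0356, 0.0932], [0.5254, 0.0387, 0.093], [0.5247, 0.0417, 0.093], [0.5236, 0.0447, 0.094], [0.5229, 0.0477, 0.0939], [0.5223, 0.0508, 0.0936], [0.5217, 0.0539, 0.0931], [0.5167, 0.0547, 0.1051], [0.5157, 0.0573, 0.1061], [0.5148, 0.0599, 0.1067]]
218 [[0.5736, 0.0266, -0.0008], [0.5303, 0.0303, 0.0973], [0.5291, 0.0333, 0.0983], [0.5289, 0.0364, 0.0971], [0.5281, 0.0394, 0.0972], [0.5274, 0.0424, 0.0971], [0.5659, 0.0563, 0.0005], [0.5646, 0.0611, 0.0008], [0.525, 0.0513, 0.0977], [0.5241, 0.0542, 0.0983], [0.5197, 0.0553, 0.1078], [0.5188, 0.0579, 0.1083], [0.5187, 0.061, 0.1069]]
226 [[0.5808, 0.0281, -0.0003], [0.5342, 0.0312, 0.0984], [0.533, 0.0342, 0.0995], [0.5327, 0.0373, 0.0985], [0.5317, 0.0403, 0.0989], [0.5309, 0.0432, 0.0993], [0.5739, 0.0582, -0.0015], [0.5718, 0.0629, 0.0006], [0.5303, 0.0527, 0.0955], [0.528, 0.0551, 0.0992], [0.523, 0.056, 0.1096], [0.522, 0.0586, 0.1102], [0.5211, 0.0612, 0.1109]]
3246 (array([ 0.53155178, -0.17344413,  0.09      ]), np.float64(0.0006298557387781504)) (array([ 0.53185152, -0.20087319,  0.08932634]), np.float64(0.0005748903561014705))
[0.11940196 0.12218191 0.22007277 0.22187156] [-0.06669173 -0.06378399  0.05775237  0.06057349]
[0.11866434 0.1215288  0.21765464 0.22036975] [-0.06523921 -0.06193224  0.05822646  0.05997666]
```

View pics/w6c.png

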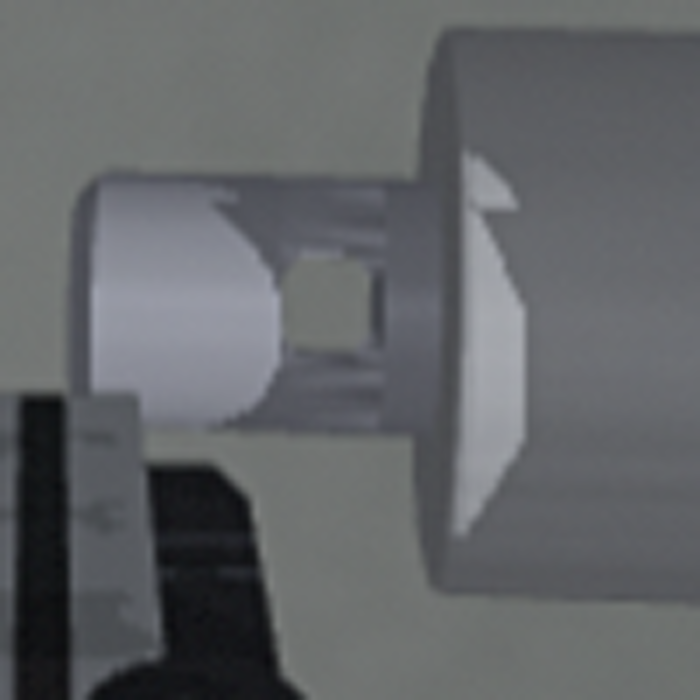

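```bash
python3 - <<'E'
from h import *
d=np.array([-.176,.9844,0]); n=np.array([.9844,.176,0]); o=np.array([.5321,.05,.09])
for f,D in (('w6',None),('w1',None)):
    c=load(f);P=cloud(c)
    A=np.stack([(P-o)@d,(P-o)@n,P[...,2]-.09],-1)
    r=np.hypot(A[...,1],A[...,2])
    m=(r>.035)&(r<.06)&(A[...,0]>.02)&(A[...,0]<.09)&(A[...,2]>-.02)
    h,e=np.histogram(A[m][:,0],bins=np.arange(.02,.09,.002)); print(f,[(round(x,3),k) for x,k in zip(e,h) if k])
    m2=(r>.0125)&(r<.0205)&(A[...,0]>-.02)&(A[...,0]<.03)&(A[...,2]>0)
    h,e=np.histogram(A[m2][:,0],bins=np.arange(-.02,.03,.001)); print([(round(x,3),k) for x,k in zip(e,h) if k])
    m3=(r<.0095)&(A[...,0]>-.05)&(A[...,0]<.0)&(A[...,2]>-.01)
    print('end',np.sort(A[m3][:,0])[:12].round(4))
    m3=(r<.0115)&(r>.009)&(A[...,0]>-.05)&(A[...,0]<.03)&(A[...,2]>0)
    print('shaft',np.sort(A[m3][:,0])[:8].round(4),np.sort(A[m3][:,0])[-8:].round(4))
E
```

```text
w6 [(np.float64(0.048), np.int64(52)), (np.float64(0.05), np.int64(881)), (np.float64(0.052), np.int64(1036)), (np.float64(0.054), np.int64(4674)), (np.float64(0.056), np.int64(2504)), (np.float64(0.058), np.int64(15)), (np.float64(0.06), np.int64(4)), (np.float64(0.062), np.int64(3)), (np.float64(0.064), np.int64(3)), (np.float64(0.066), np.int64(5)), (np.float64(0.068), np.int64(2)), (np.float64(0.07), np.int64(98)), (np.float64(0.072), np.int64(225)), (np.float64(0.074), np.int64(276)), (np.float64(0.076), np.int64(281)), (np.float64(0.078), np.int64(189)), (np.float64(0.08), np.int64(62)), (np.float64(0.082), np.int64(86)), (np.float64(0.084), np.int64(113)), (np.float64(0.086), np.int64(114))]
[(np.float64(0.006), np.int64(50)), (np.float64(0.007), np.int64(125)), (np.float64(0.008), np.int64(12)), (np.float64(0.009), np.int64(7)), (np.float64(0.01), np.int64(6)), (np.float64(0.011), np.int64(7)), (np.float64(0.012), np.int64(7)), (np.float64(0.013), np.int64(13)), (np.float64(0.014), np.int64(3)), (np.float64(0.015), np.int64(10)), (np.float64(0.016), np.int64(9)), (np.float64(
[... 2071 characters left out ...]
13), np.int64(2)), (np.float64(0.014), np.int64(2)), (np.float64(0.015), np.int64(2)), (np.float64(0.016), np.int64(2)), (np.float64(0.017), np.int64(1)), (np.float64(0.018), np.int64(4)), (np.float64(0.019), np.int64(1)), (np.float64(0.02), np.int64(2)), (np.float64(0.021), np.int64(1)), (np.float64(0.022), np.int64(4)), (np.float64(0.023), np.int64(5)), (np.float64(0.025), np.int64(2)), (np.float64(0.027), np.int64(3)), (np.float64(0.028), np.int64(2))]
end [-0.0206 -0.0206 -0.0206 -0.0206 -0.0206 -0.0206 -0.0205 -0.0205 -0.0205
 -0.0205 -0.0204 -0.0204]
shaft [-0.0195 -0.0195 -0.0194 -0.0192 -0.0192 -0.019  -0.0187 -0.0187] [-0.0101 -0.01   -0.01   -0.01   -0.01   -0.01   -0.0098 -0.0097]
```

```bash
python3 - <<'E'
from h import *
d=np.array([-.176,.9844,0]); n=np.array([.9844,.176,0]); o=np.array([.5321,.05,.09])
c=load('w6'); C=-c['R'].T@c['t']-o; print('cam d,n,z',C@d,C@n,C[2],'angle from upright toward +n deg',np.degrees(np.arctan2(C@n,C[2])))
o2,dd=ray(c,250+327/7,180+303/7)
# closest point in n-z plane to axis
an=np.array([ (o2-o)@n,(o2-o)[2]]); dn=np.array([dd@n,dd[2]]); dn/=np.linalg.norm(dn)
print('ray dir',np.degrees(np.arctan2(-dn[0],-dn[1])),'miss',an[0]*dn[1]-an[1]*dn[0])
S=o; print(proj(c,[S+.01*np.array([0,0,1])*np.cos(a)+.01*n*np.sin(a) for a in np.radians([-40,-20,0,20])]))
c=load('w1');
P=cloud(c); B=P.reshape(-1,3); B=B[(abs(B[:,2]-.046)<.003)&(B[:,1]<-.12)]; print(len(B),B.min(0),B.max(0))
crop('w1',0,120,40,150,6,'w1d.png')
E
```

```text
cam d,n,z -0.009550149932407524 -0.06992469679333006 0.1592350766449514 angle from upright toward +n deg -23.70765787251823
ray dir -23.6449787687383 miss 0.0001902518166702477
[[299.01892392 218.27780188]
 [298.74856364 225.0223039 ]
 [298.34591303 231.59968423]
 [297.86950585 237.08712208]]
3938 [ 0.42906829 -0.28309644  0.0430124 ] [ 0.77666443 -0.17467166  0.04898129]
```

View pics/w1d.png

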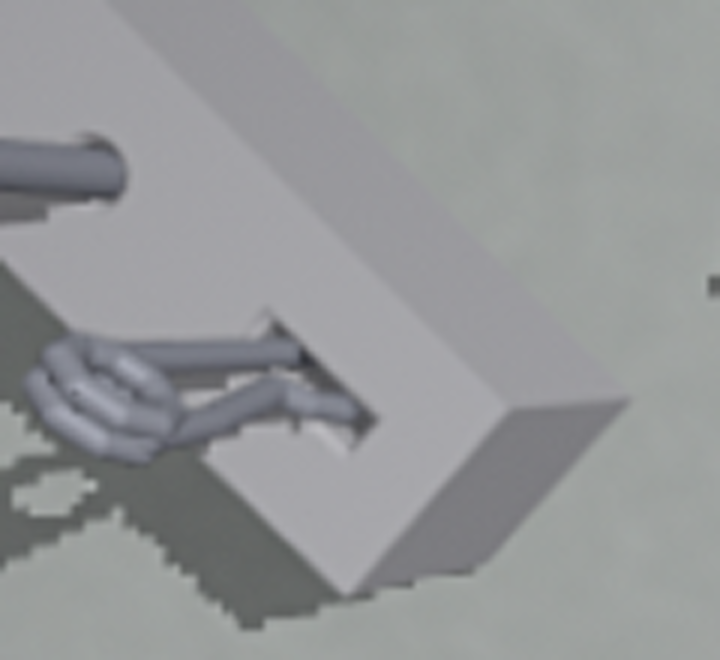

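```bash
cat >> h.py <<'E'
dv=np.array([-.176,.9844,0]); nv=np.array([.9844,.176,0]); S0=np.array([.5321,.05,.09])
def to(x):
    s,R=st(); D=R.T@(np.array(x)-s['tool_pos']); print('tool shift',np.round(D,4),'rows',np.linalg.norm(D)/.0417); return D
E
python3 - <<'E'
from h import *
s,R=st(); p=s['tool_pos']; print(R.T@[0,0,.08])
to(S0+.270*dv+[0,0,.12])
E
```

```text
t 5.78 tcp [0.5441 0.033  0.1338] F [-0.4 -0.   0.1] w 0.003
[[-0.98  -0.196  0.035]
 [-0.198  0.976 -0.089]
 [-0.017 -0.094 -0.995]]
q [ 0.069  0.115  2.023 -0.11   0.977 -1.64 ]
[-0.00134992 -0.00752214 -0.07963413]
t 5.78 tcp [0.5441 0.033  0.1338] F [-0.4 -0.   0.1] w 0.003
[[-0.98  -0.196  0.035]
 [-0.198  0.976 -0.089]
 [-0.017 -0.094 -0.995]]
q [ 0.069  0.115  2.023 -0.11   0.977 -1.64 ]
tool shift [ 0.0009  0.2805 -0.1031] rows 7.16597169828306
```

{"method": "servo_tool", "body": {"moves": [[255, [0, -0.004, -0.039], 0], [255, [0, -0.004, -0.039], 0], [255, [0, 0.04, -0.0045], 0], [255, [0, 0.04, -0.0045], 0], [255, [0, 0.04, -0.0045], 0], [255, [0, 0.04, -0.0045], 0], [255, [0, 0.04, -0.0045], 0], [255, [0, 0.04, -0.0045], 0]]}}

```text
time: 6.45
tool_pos: [0.495, 0.2717, 0.2208]
tcp_rot: [-0.29, 3.098, -0.142]
wrist_force: [1.2, -0.2, 0.1]
width: 0.006
```

```bash
python3 - <<'E'
from h import *
to(S0+.275*dv+[0,0,.115])
E
```

```text
t 6.45 tcp [0.495  0.2717 0.2208] F [ 1.2 -0.2  0.1] w 0.006
[[-0.982 -0.184  0.035]
 [-0.186  0.979 -0.088]
 [-0.018 -0.093 -0.995]]
q [ 0.512  0.091  1.875 -0.102  1.189 -1.207]
tool shift [0.0022 0.0515 0.011 ] rows 1.2634563719106682
```

{"method": "servo_tool", "body": {"moves": [[255, [0, 0.028, 0], 0], [255, [0, 0.028, 0], 0], [255, [0, 0.004, 0.035], 0], [255, [0, 0.003, 0.035], 0], [255, [0, -0.01, 0.001], 0], [255, [0, -0.01, 0.001], 0], [255, [0, -0.005, 0], 0], [255, [0, -0.005, 0], 0]]}}

```text
time: 7.12
tool_pos: [0.4892, 0.3135, 0.1483]
tcp_rot: [-0.313, 3.088, -0.128]
wrist_force: [-0.4, 1.5, -0.5]
width: -0.002
```

```bash
python3 - <<'E'
from h import *
snap('wrist','w7.png');to(S0+.235*dv+[0,0,.06])
E
```

```text
t 7.17 tcp [0.4895 0.3125 0.1487] F [-0.8 -1.3 -0.2] w -0.001
[[-0.979 -0.198  0.043]
 [-0.201  0.976 -0.079]
 [-0.027 -0.086 -0.996]]
q [ 0.575  0.184  1.912 -0.103  1.055 -1.146]
tool shift [ 0.0051 -0.0308  0.0013] rows 0.7494870853230078
```

View pics/w7.png

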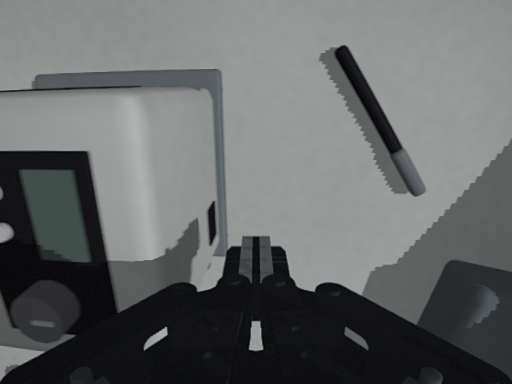

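{"method": "servo_tool", "body": {"moves": [[255, [0, -0.008, 0], 0.01], [255, [0, -0.006, 0], 0], [255, [0, -0.004, 0], 0], [255, [0, -0.004, 0], 0], [255, [0, -0.005, 0], 0], [255, [0, -0.005, 0], 0], [255, [0, -0.005, 0], 0], [255, [0, -0.005, 0], 0]]}}

```text
time: 7.83
tool_pos: [0.4979, 0.2868, 0.1572]
tcp_rot: [-0.273, 3.084, -0.055]
wrist_force: [-3.3, 16.1, -5.8]
width: -0.001
```

```bash
python3 - <<'E'
from h import *
st()
E
```

```text
t 7.83 tcp [0.4979 0.2868 0.1572] F [-3.3 16.1 -5.8] w -0.001
[[-0.983 -0.175  0.048]
 [-0.176  0.984 -0.031]
 [-0.041 -0.039 -0.998]]
q [ 0.508  0.144  1.94  -0.059  1.032 -1.21 ]
```

{"method": "servo_tool", "body": {"moves": [[255, [-0.003, -0.005, 0.001], 0], [255, [-0.004, -0.005, 0.001], 0], [255, [-0.005, -0.005, 0.001], 0], [255, [-0.005, -0.005, 0.001], 0], [255, [-0.005, 0.0, 0.0], 0], [255, [0, 0.015, 0], 0], [255, [0, 0.015, 0], 0], [255, [0, 0, 0], 0]]}}

```text
time: 8.5
tool_pos: [0.5042, 0.3212, 0.1585]
tcp_rot: [-0.263, 3.107, 0.01]
wrist_force: [0.7, -0.7, 0.3]
width: -0.0
```

```bash
python3 - <<'E'
from h import *
st()
E
```

```text
t 8.5 tcp [0.5042 0.3212 0.1585] F [ 0.7 -0.7  0.3] w -0.0
[[-0.986 -0.168  0.023]
 [-0.168  0.986  0.008]
 [-0.024  0.004 -1.   ]]
q [ 0.528  0.185  1.888 -0.005  1.045 -1.209]
```

```bash
cat >> h.py <<'E'
def plan(target,dturn,nr,maxz=None):
    # straight world move with uniform turn about tool z over nr rows
    s,R=st(); p=np.array(s['tool_pos']); D=(np.array(target)-p)/nr
    for i in range(nr):
        print(i,np.round(R.T@D,3).tolist(),round(dturn/nr,3)); R=R@Ro.from_rotvec([0,0,dturn/nr]).as_matrix()
E
python3 - <<'E'
from h import *
for n in ['top0','scene0']:
    P=cloud(load(n)); 
    m=((abs(P[...,2]-.046)<.004)&(abs(P[...,0]-.47)<.09)&(abs(P[...,1]+.25)<.09)).astype(np.uint8)
    k,l,stt,_=cv2.connectedComponentsWithStats(m,connectivity=4); i=1+np.argmax(stt[1:,4]); B=P[l==i]
    print(n,len(B),cv2.minAreaRect((B[:,:2]*1000).astype(np.float32)))
    Q=P[(P[...,2]>.075)&(abs(P[...,0]-.505)<.025)&(abs(P[...,1]+.21)<.022)]; print(np.round(Q.mean(0),4),len(Q),Q[:,2].max())
E
```

```text
top0 589 ((472.4994201660156, -247.54226684570312), (150.86199951171875, 46.537967681884766), 52.364986419677734)
[ 0.502  -0.2079  0.1   ] 27 0.10607992674034805
scene0 459 ((472.8467712402344, -247.58432006835938), (153.34375, 47.968441009521484), 52.56378173828125)
[ 0.5043 -0.2076  0.0946] 39 0.10524936868505799
```

```bash
python3 - <<'E'
from h import *
s,R=st(); p=np.array(s['tool_pos']); p[2]+=.075
D=(np.array([.502,-.208,.232])-p)/20
for i in range(20):
    print(i,np.round(R.T@D,3).tolist()); R=R@Ro.from_rotvec([0,0,.12]).as_matrix()
E
```

```text
t 8.5 tcp [0.5042 0.3212 0.1585] F [ 0.7 -0.7  0.3] w -0.0
[[-0.986 -0.168  0.023]
 [-0.168  0.986  0.008]
 [-0.024  0.004 -1.   ]]
q [ 0.528  0.185  1.888 -0.005  1.045 -1.209]
0 [0.005, -0.026, -0.0]
1 [0.001, -0.026, -0.0]
2 [-0.002, -0.026, -0.0]
3 [-0.005, -0.026, -0.0]
4 [-0.008, -0.025, -0.0]
5 [-0.011, -0.024, -0.0]
6 [-0.014, -0.023, -0.0]
7 [-0.016, -0.021, -0.0]
8 [-0.019, -0.019, -0.0]
9 [-0.021, -0.016, -0.0]
10 [-0.023, -0.014, -0.0]
11 [-0.024, -0.011, -0.0]
12 [-0.025, -0.008, -0.0]
13 [-0.026, -0.005, -0.0]
14 [-0.026, -0.002, -0.0]
15 [-0.026, 0.001, -0.0]
16 [-0.026, 0.005, -0.0]
17 [-0.025, 0.008, -0.0]
18 [-0.024, 0.011, -0.0]
19 [-0.023, 0.014, -0.0]
```

{"method": "servo_tool", "body": {"moves": [[255, [0, 0, -0.038], 0], [255, [0, 0, -0.037], 0], [255, [0.005, -0.026, 0], 0.12], [255, [0.001, -0.026, 0], 0.12], [255, [-0.002, -0.026, 0], 0.12], [255, [-0.005, -0.026, 0], 0.12], [255, [-0.008, -0.025, 0], 0.12], [255, [-0.011, -0.024, 0], 0.12]]}}

```text
time: 9.17
tool_pos: [0.5021, 0.1616, 0.2373]
tcp_rot: [0.875, 2.992, 0.021]
wrist_force: [0.5, -0.6, 1.0]
width: 0.002
```

{"method": "servo_tool", "body": {"moves": [[255, [-0.014, -0.023, 0], 0.12], [255, [-0.016, -0.021, 0], 0.12], [255, [-0.019, -0.019, 0], 0.12], [255, [-0.021, -0.016, 0], 0.12], [135, [-0.023, -0.014, 0], 0.12], [135, [-0.024, -0.011, 0], 0.12], [135, [-0.025, -0.008, 0], 0.12], [135, [-0.026, -0.005, 0], 0.12]]}}

```text
time: 9.83
tool_pos: [0.4911, -0.0636, 0.2382]
tcp_rot: [2.204, 2.208, 0.036]
wrist_force: [-0.3, 0.9, -0.2]
width: 0.469
```

{"method": "servo_tool", "body": {"moves": [[135, [-0.026, -0.002, 0], 0.12], [135, [-0.026, 0.001, 0], 0.12], [135, [-0.026, 0.005, 0], 0.12], [135, [-0.025, 0.008, 0], 0.12], [135, [-0.024, 0.011, 0], 0.12], [135, [-0.023, 0.014, 0], 0.12], [135, [0, 0, 0], 0], [135, [0, 0, 0], 0]]}}

```text
time: 10.5
tool_pos: [0.4759, -0.2369, 0.2396]
tcp_rot: [2.868, 1.235, 0.044]
wrist_force: [-0.3, 0.8, 0.5]
width: 0.469
```

```bash
python3 - <<'E'
from h import *
snap('wrist','w8.png');to([.502,-.208,.232])
E
```

```text
t 10.55 tcp [ 0.476  -0.2367  0.2397] F [-0.1 -1.2 -0.5] w 0.47
[[ 0.686  0.726  0.033]
 [ 0.727 -0.687 -0.007]
 [ 0.018  0.029 -0.999]]
q [-0.515 -0.017  1.949  0.011  1.177  0.238]
tool shift [ 0.0386 -0.0011  0.0083] rows 0.9465415819592632
```

View pics/w8.png

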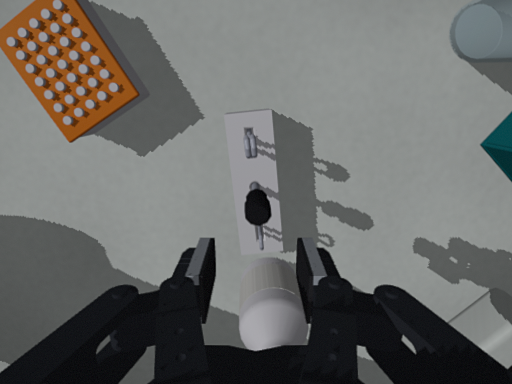

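```bash
python3 - <<'E'
from h import *
crop('w8',215,295,100,220,5,'w8c.png')
c=load('w8');P=cloud(c); Q=P.reshape(-1,3)
m=((abs(P[...,2]-.046)<.004)&(abs(P[...,0]-.47)<.09)&(abs(P[...,1]+.25)<.09)).astype(np.uint8)
k,l,stt,_=cv2.connectedComponentsWithStats(m,connectivity=4); i=1+np.argmax(stt[1:,4]); B=P[l==i]
print(len(B),cv2.minAreaRect((B[:,:2]*1000).astype(np.float32)))
Q=P[(P[...,2]>.085)&(abs(P[...,0]-.505)<.025)&(abs(P[...,1]+.21)<.022)]; print(np.round(Q.mean(0),4),len(Q),Q[:,2].max())
L=np.array([np.cos(np.radians(52.4)),np.sin(np.radians(52.4)),0]);W=np.array([-L[1],L[0],0])
A=(Q-[.4726,-.2475,0])@np.c_[L,W]; print('L',A[:,0].min(),A[:,0].max(),'W',A[:,1].min(),A[:,1].max(),np.median(A,0))
E
```

```text
5075 ((470.6197814941406, -248.49078369140625), (151.0913543701172, 46.1837043762207), 52.29100036621094)
[ 0.4881 -0.2254  0.2561] 1341 0.3092658523718647
L 0.018074383171546065 0.05701453669081423 W -0.010144506911476323 0.013910001034890592 [0.02048987 0.00215247]
```

View pics/w8c.png

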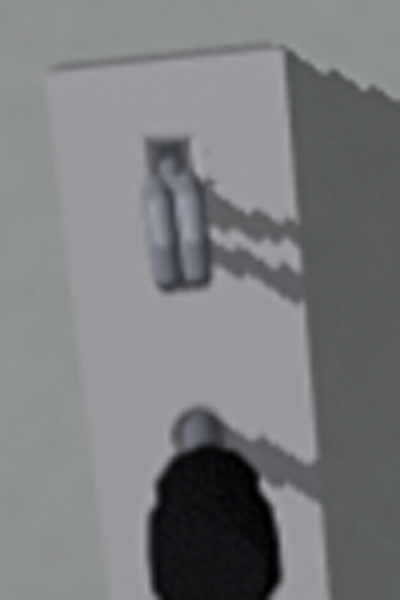

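```bash
python3 - <<'E'
from h import *
c=load('w8');P=cloud(c)
L=np.array([np.cos(np.radians(52.3)),np.sin(np.radians(52.3)),0]);W=np.array([-L[1],L[0],0])
Q=P[130:165,238:262].reshape(-1,3); Q=Q[(Q[:,2]>.075)&(Q[:,2]<.12)]
A=np.c_[(Q-[.4706,-.2485,0])@np.c_[L,W],Q[:,2]]
print(len(A),np.percentile(A,[1,10,50,90,99],axis=0).round(4))
# fit coil circle in L-z plane
f=lambda p:np.hypot(A[:,0]-p[0],A[:,2]-p[1])-.010
m=A[:,2]>.085
q=least_squares(lambda p:f(p)[m],[.05,.095],loss='soft_l1',f_scale=.001); print(q.x,q.cost)
for u,v in [(244,147),(250.8,147),(257,147),(250,125)]: print(np.round(dep(c,u,v),4))
e=np.array([.4706,-.2485,0])+q.x[0]*L+np.median(A[:,1])*W; print('eye',e,q.x[1]); print(proj(c,[[e[0],e[1],.095]]))
print('turn',52.3-np.degrees(np.arctan2(.727,.686)))
E
```

```text
285 [[ 0.0396 -0.0044  0.0949]
 [ 0.0425 -0.0034  0.0967]
 [ 0.0504  0.0004  0.1023]
 [ 0.0572  0.0043  0.104 ]
 [ 0.0586  0.0052  0.1053]]
[0.04875225 0.09367715] 6.91178433780101e-05
[ 0.497  -0.206   0.1026]
[ 0.5011 -0.2096  0.1044]
[ 0.5003 -0.2204  0.046 ]
[ 0.51   -0.2002  0.0454]
eye [ 0.50007768 -0.20966666  0.        ] 0.09367715322380059
[[249.7894774  146.30731402]]
turn 5.637956111238502
```

```bash
python3 - <<'E'
from h import *
to([.5001,-.2097,.14])
s,R=st(); R2=R@Ro.from_rotvec([0,0,-.098]).as_matrix(); print(np.round(R2,3)); print(R2.T@(np.array([.5001,-.2097,.14])-s['tool_pos']))
E
```

```text
t 10.55 tcp [ 0.476  -0.2367  0.2397] F [-0.1 -1.2 -0.5] w 0.47
[[ 0.686  0.726  0.033]
 [ 0.727 -0.687 -0.007]
 [ 0.018  0.029 -0.999]]
q [-0.515 -0.017  1.949  0.011  1.177  0.238]
tool shift [ 0.0344 -0.004   0.1002] rows 2.5425990226225688
t 10.55 tcp [ 0.476  -0.2367  0.2397] F [-0.1 -1.2 -0.5] w 0.47
[[ 0.686  0.726  0.033]
 [ 0.727 -0.687 -0.007]
 [ 0.018  0.029 -0.999]]
q [-0.515 -0.017  1.949  0.011  1.177  0.238]
[[ 0.612  0.79   0.033]
 [ 0.791 -0.612 -0.007]
 [ 0.015  0.03  -0.999]]
[ 0.03459807 -0.00056783  0.10022098]
```

{"method": "servo_tool", "body": {"moves": [[135, [0, 0, 0], -0.098], [135, [0.02, -0.0005, 0.01], 0], [135, [0.0146, 0, 0.02], 0], [135, [0, 0, 0.02], 0], [135, [0, 0, 0.02], 0], [135, [0, 0, 0.01], 0], [135, [0, 0, 0], 0], [135, [0, 0, 0], 0]]}}

```text
time: 11.22
tool_pos: [0.5019, -0.2017, 0.1601]
tcp_rot: [2.783, 1.406, 0.046]
wrist_force: [-0.5, -1.0, 1.2]
width: 0.467
```

```bash
python3 - <<'E'
from h import *
snap('wrist','w9.png');to([.5001,-.2097,.103])
E
```

```text
t 11.27 tcp [ 0.5019 -0.2017  0.1603] F [ 1.1  0.4 -0.3] w 0.468
[[ 0.593  0.804  0.037]
 [ 0.805 -0.594 -0.007]
 [ 0.016  0.034 -0.999]]
q [-0.434  0.071  2.015  0.011  1.02   0.197]
tool shift [-0.0084  0.0013  0.0573] rows 1.388223265989375
```

View pics/w9.png

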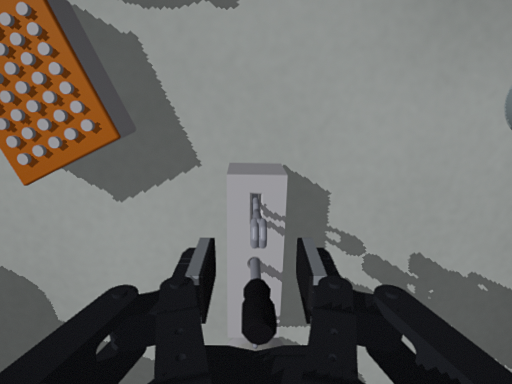

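```bash
python3 - <<'E'
from h import *
c=load('w9');P=cloud(c)
s,R=st()
Q=P[212:252,244:272].reshape(-1,3); Q=Q[(Q[:,2]>.08)&(Q[:,2]<.12)]
A=(Q-s['tool_pos'])@R; print(len(A),np.percentile(A,[1,10,50,90,99],axis=0).round(4)); 
q=least_squares(lambda p:np.hypot(A[:,0]-p[0],A[:,2]-p[1])-.010,[-.005,.065],loss='soft_l1',f_scale=.001); print(q.x)
crop('w9',220,300,170,300,5,'w9c.png')
E
```

```text
t 11.27 tcp [ 0.5019 -0.2017  0.1603] F [ 1.1  0.4 -0.3] w 0.468
[[ 0.593  0.804  0.037]
 [ 0.805 -0.594 -0.007]
 [ 0.016  0.034 -0.999]]
q [-0.434  0.071  2.015  0.011  1.02   0.197]
516 [[-0.0154 -0.0041  0.0553]
 [-0.0124 -0.0026  0.0561]
 [-0.004   0.0011  0.0583]
 [ 0.0007  0.0052  0.066 ]
 [ 0.0016  0.006   0.0785]]
[-0.00849481  0.06656934]
```

View pics/w9c.png

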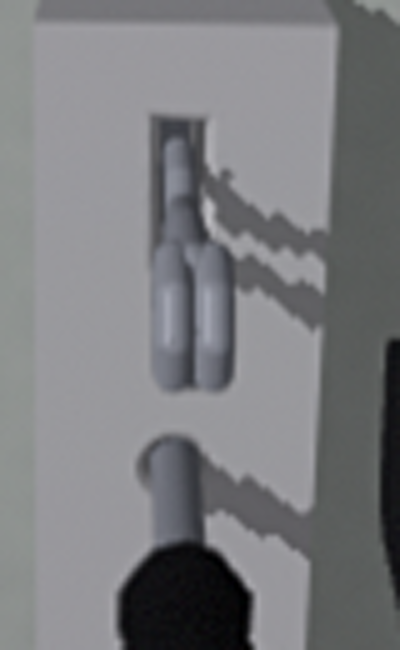

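{"method": "servo_tool", "body": {"moves": [[135, [-0.0085, 0.001, 0.012], 0.01], [135, [0, 0, 0.018], 0], [135, [0, 0, 0.015], 0], [135, [0, 0, 0.01], 0], [135, [0, 0, 0.003], 0], [255, [0, 0, 0], 0], [255, [0, 0, 0], 0], [255, [0, 0, 0], 0]], "newtons": 60}}

```text
time: 11.93
tool_pos: [0.5023, -0.2142, 0.1055]
tcp_rot: [2.784, 1.385, 0.055]
wrist_force: [-4.4, 4.7, 4.2]
width: 0.098
```

```bash
python3 - <<'E'
from h import *
snap('wrist','w10.png');st()
E
```

```text
t 11.98 tcp [ 0.5018 -0.2138  0.1055] F [-4.1  2.5  3.9] w 0.099
[[ 0.603  0.796  0.045]
 [ 0.797 -0.603 -0.012]
 [ 0.018  0.043 -0.999]]
q [-0.454  0.139  2.054  0.012  0.903  0.187]
```

View pics/w10.png

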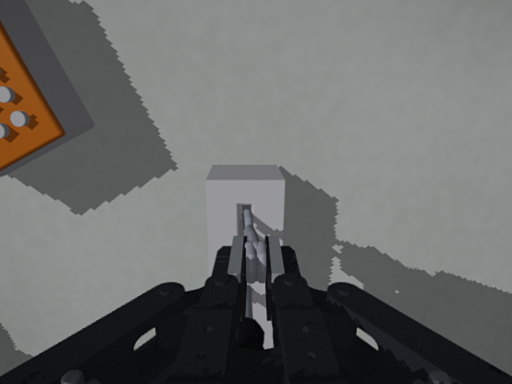

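{"method": "servo_tool", "body": {"moves": [[255, [0.0003, 0.001, -0.02], 0], [255, [0.0005, 0.0013, -0.03], 0], [255, [0.0005, 0.0013, -0.03], 0], [255, [0.0005, 0.0013, -0.03], 0], [255, [0.0005, 0.0013, -0.03], 0], [255, [0, 0, 0], 0], [255, [0, 0, 0], 0], [255, [0, 0, 0], 0]]}}

```text
time: 12.65
tool_pos: [0.5021, -0.2143, 0.2565]
tcp_rot: [2.781, 1.384, 0.059]
wrist_force: [-0.6, 0.1, -0.7]
width: 0.097
```

```bash
python3 - <<'E'
from h import *
snap('wrist','w11.png');snap('scene','s11.png');st();crop('s11',100,300,60,200,4,'s11c.png'); crop('w11',190,330,100,300,3,'w11c.png')
E
```

```text
t 12.75 tcp [ 0.5012 -0.2138  0.2547] F [ 0.8 -0.1 -0.8] w 0.098
[[ 0.603  0.797  0.046]
 [ 0.798 -0.603 -0.012]
 [ 0.018  0.044 -0.999]]
q [-0.454 -0.011  1.915  0.01   1.19   0.19 ]
```

View pics/w11c.png

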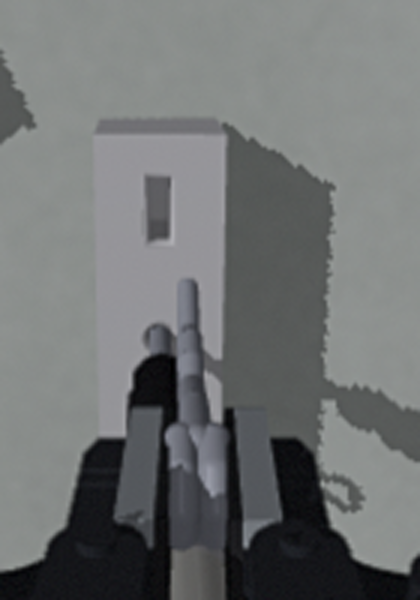

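View pics/s11c.png

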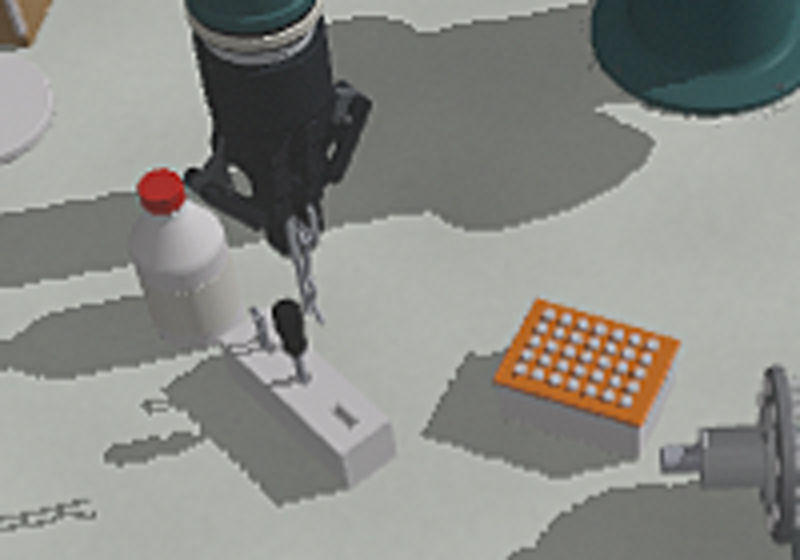

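```bash
cat >> h.py <<'E'
def Rt(f): pass
E
python3 - <<'E'
from h import *
R9=np.array([[ .593,.804,.037],[.805,-.594,-.007],[.016,.034,-.999]]); p9=np.array([.5019,-.2017,.1603])
eye=p9+R9@[-.0085,.001,.0666]; print('eye world',eye)
R10=np.array([[ .603,.796,.045],[.797,-.603,-.012],[.018,.043,-.999]]); p10=np.array([.5018,-.2138,.1055])
print('eye in tool',R10.T@(eye-p10))
L=np.array([np.cos(np.radians(52.3)),np.sin(np.radians(52.3)),0])
for tip in (eye-.0075*L-[0,0,.086],): print('tip tool',R10.T@(tip-p10), 'bow end', )
# current-frame view of features
c=load('w11'); s,R=st(); p=np.array(s['tool_pos']); P=cloud(c); A=(P-p)@R
for u,v in [(252.7,196),(253,205),(253,215),(254,225),(249,247),(262,247)]: print(u,v,np.round(A[int(v),int(u)],4))
# predicted leg tip pixel
for q in ([-.0195,-.003,.096],): print(proj(c,[p+R@np.array(q)]))
E
```

```text
eye world [ 0.5001277 -0.2096027  0.0936646]
eye in tool [ 0.00212381 -0.00437104  0.01169794]
tip tool [-0.00691936 -0.00814155  0.09747676] bow end
t 12.75 tcp [ 0.5012 -0.2138  0.2547] F [ 0.8 -0.1 -0.8] w 0.098
[[ 0.603  0.797  0.046]
 [ 0.798 -0.603 -0.012]
 [ 0.018  0.044 -0.999]]
q [-0.454 -0.011  1.915  0.01   1.19   0.19 ]
252.7 196 [ 0.0093 -0.0014  0.0859]
253 205 [ 0.0053 -0.0007  0.0791]
253 215 [ 0.0083 -0.0006  0.0532]
254 225 [0.0053 0.     0.0456]
249 247 [ 0.0116 -0.0021  0.0066]
262 247 [0.0111 0.0037 0.0075]
[[250.07895519 228.93449282]]
```

```bash
cat >> h.py <<'E'
TIP=np.array([-.0065,-.0017,.0975])
def tcp_for_tip(tip,R): return np.array(tip)-R@TIP
def tipnow():
    s,R=st(); t=s['tool_pos']+R@TIP-S0; print('tip d,n,z rel station (mm)',np.round(1000*np.array([t@dv,t@nv,t[2]]),1)); return s,R
E
python3 - <<'E'
from h import *
s,R=st(); R2=R@Ro.from_rotvec([0,0,.747]).as_matrix(); print(np.round(R2,3))
T=tcp_for_tip(S0-.004*nv+[0,0,.05],R2); print(T)
plan(T,.747,10)
E
```

```text
t 12.75 tcp [ 0.5012 -0.2138  0.2547] F [ 0.8 -0.1 -0.8] w 0.098
[[ 0.603  0.797  0.046]
 [ 0.798 -0.603 -0.012]
 [ 0.018  0.044 -0.999]]
q [-0.454 -0.011  1.915  0.01   1.19   0.19 ]
[[ 0.983  0.175  0.046]
 [ 0.176 -0.984 -0.012]
 [ 0.043  0.02  -0.999]]
[0.53035096 0.04997762 0.23770433]
t 12.75 tcp [ 0.5012 -0.2138  0.2547] F [ 0.8 -0.1 -0.8] w 0.098
[[ 0.603  0.797  0.046]
 [ 0.798 -0.603 -0.012]
 [ 0.018  0.044 -0.999]]
q [-0.454 -0.011  1.915  0.01   1.19   0.19 ]
0 [0.023, -0.014, 0.002] 0.075
1 [0.022, -0.015, 0.002] 0.075
2 [0.02, -0.017, 0.002] 0.075
3 [0.019, -0.018, 0.002] 0.075
4 [0.018, -0.02, 0.002] 0.075
5 [0.016, -0.021, 0.002] 0.075
6 [0.015, -0.022, 0.002] 0.075
7 [0.013, -0.023, 0.002] 0.075
8 [0.011, -0.024, 0.002] 0.075
9 [0.009, -0.025, 0.002] 0.075
```

{"method": "servo_tool", "body": {"moves": [[255, [0.023, -0.014, 0.001], 0.075], [255, [0.022, -0.015, 0.001], 0.075], [255, [0.02, -0.017, 0.001], 0.075], [255, [0.019, -0.018, 0.001], 0.075], [255, [0.018, -0.02, 0.001], 0.075], [255, [0.016, -0.021, 0.001], 0.075], [255, [0.015, -0.022, 0.001], 0.075], [255, [0.013, -0.023, 0.001], 0.075]]}}

```text
time: 13.42
tool_pos: [0.5206, 0.0009, 0.2305]
tcp_rot: [3.095, 0.446, 0.034]
wrist_force: [-0.1, 0.4, -0.1]
width: 0.096
```

```bash
python3 - <<'E'
from h import *
s,R=tipnow(); yaw=np.arctan2(R[1,0],R[0,0]); dt=yaw-np.radians(10.14); print('turn',dt)
R2=R@Ro.from_rotvec([0,0,dt]).as_matrix()
T=tcp_for_tip(S0-.004*nv+[0,0,.045],R2); print(T,R2.T@(T-s['tool_pos']))
E
```

```text
t 13.42 tcp [0.5206 0.0009 0.2305] F [-0.1  0.4 -0.1] w 0.096
[[ 0.959  0.282  0.023]
 [ 0.282 -0.959 -0.011]
 [ 0.019  0.017 -1.   ]]
q [-0.04  -0.026  1.975 -0.011  1.168  1.249]
tip d,n,z rel station (mm) [-46.8 -24.6  42.8]
turn 0.10938561417261675
[0.53258089 0.04981847 0.23262988] [ 0.02047651 -0.04602667 -0.00240763]
```

{"method": "servo_tool", "body": {"moves": [[255, [0, 0, -0.003], 0.109], [255, [0.007, -0.016, 0], 0], [255, [0.007, -0.015, 0], 0], [255, [0.006, -0.015, 0], 0], [255, [0, 0, 0], 0], [255, [0, 0, 0], 0], [255, [0, 0, 0], 0], [255, [0, 0, 0], 0]]}}

```text
time: 14.08
tool_pos: [0.5241, 0.0571, 0.2182]
tcp_rot: [3.119, 0.275, -0.006]
wrist_force: [0.2, -0.5, -0.3]
width: 0.097
```

```bash
python3 - <<'E'
from h import *
snap('wrist','w12.png');snap('scene','s12.png');snap('top','t12.png');tipnow()
crop('w12',190,400,90,280,3.5,'w12c.png'); crop('s12',230,340,110,210,7,'s12c.png'); crop('t12',190,260,180,250,7,'t12c.png')
E
```

```text
t 14.23 tcp [0.5246 0.057  0.2189] F [0.1 0.1 0.2] w 0.095
[[ 0.985  0.174 -0.002]
 [ 0.174 -0.985 -0.01 ]
 [-0.003  0.01  -1.   ]]
q [ 0.067  0.014  1.958 -0.011  1.172  1.467]
tip d,n,z rel station (mm) [  8.9 -13.   31.4]
```

View pics/w12c.png

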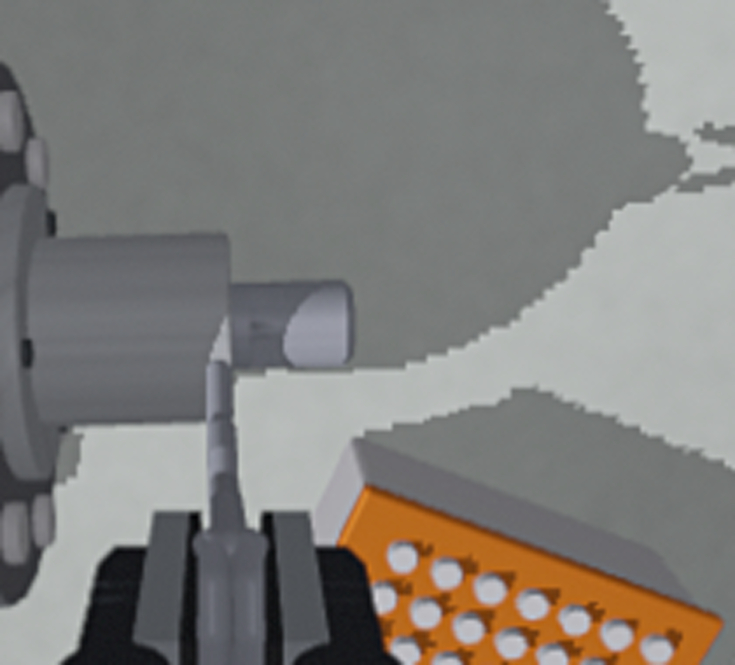

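View pics/s12c.png

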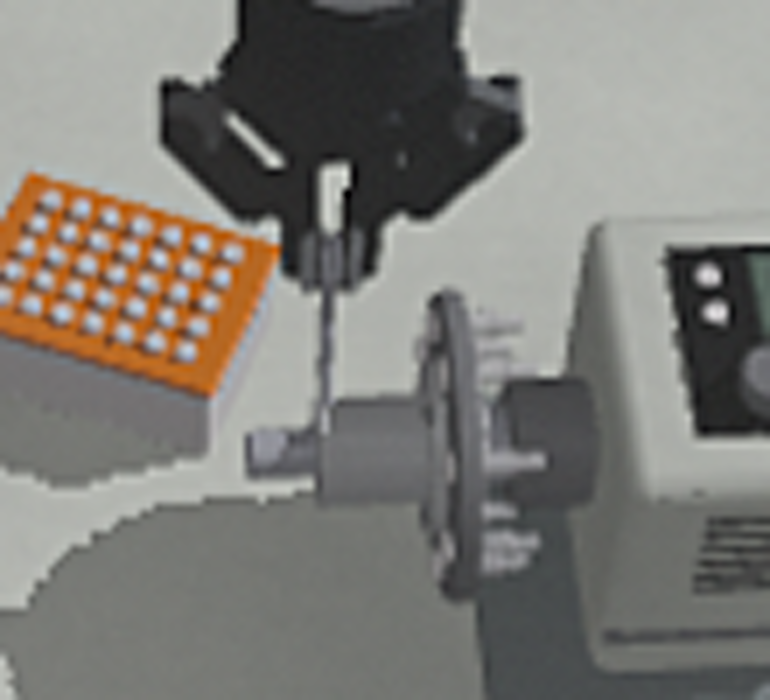

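View pics/t12c.png

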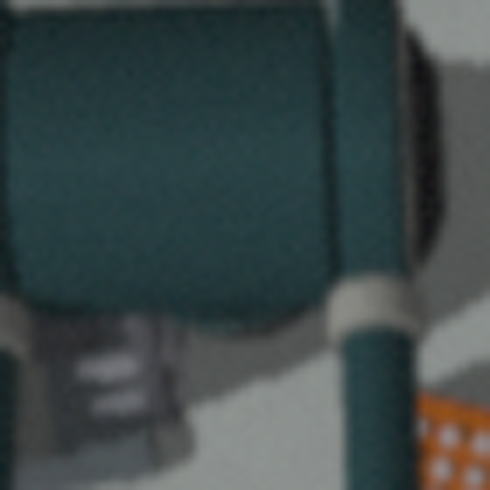

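```bash
python3 - <<'E'
from h import *
c=load('w12'); P=cloud(c)
A=np.stack([(P-S0)@dv,(P-S0)@nv,P[...,2]-.09],-1)
r=np.hypot(A[...,1],A[...,2]); X=A[...,0]
uu=np.mgrid[0:384,0:512][1]
for lo,hi,name in ((.0135,.0225,'hub'),(.009,.0115,'shaft')):
    m=(r>lo)&(r<hi)&(X>-.04)&(X<.05)&(A[...,2]>.0)&(A[...,1]>0.002 if name=='hub' else True)
    if name=='hub': m&=(r>.020)
    print(name,m.sum(),np.percentile(X[m],[0.5,2,5,50,98,99.5]).round(4),'r',np.median(r[m]).round(4))
    q=P[m]; print(fit_axis(q,.022 if name=='hub' else .010), fit_axis(q,.022 if name=='hub' else .010,free=True))
m=(r>.035)&(r<.06)&(X>.03)&(X<.07)&(A[...,2]>-.03)
h,e=np.histogram(X[m],bins=np.arange(.04,.065,.001)); print([(round(x,3),int(k)) for x,k in zip(e,h) if k])
E
```

```text
hub 1505 [0.0078 0.0085 0.0093 0.027  0.0491 0.0499] r 0.0209
(array([ 0.53089605, -0.19725314,  0.09      ]), np.float64(0.0005187229471993358)) (array([ 0.5311356 , -0.19621841,  0.08968359]), np.float64(0.0004978057164617098))
shaft 672 [-0.0194 -0.0186 -0.0178 -0.007   0.007   0.007 ] r 0.0098
(array([ 0.53170504, -0.19923733,  0.09      ]), np.float64(0.0004928540870503016)) (array([ 0.53173145, -0.19927484,  0.08988137]), np.float64(0.0004953097630025558))
[(np.float64(0.049), 3), (np.float64(0.05), 27), (np.float64(0.051), 83), (np.float64(0.052), 122), (np.float64(0.053), 200), (np.float64(0.054), 221), (np.float64(0.055), 457), (np.float64(0.056), 450), (np.float64(0.057), 604), (np.float64(0.058), 76), (np.float64(0.059), 49), (np.float64(0.06), 44), (np.float64(0.061), 41), (np.float64(0.062), 47), (np.float64(0.063), 47)]
```

```bash
python3 - <<'E'
from h import *
import math
def circ(o,d,n,x,r):
    return [o+d*x+r*(n*math.sin(a)+np.array([0,0,1])*math.cos(a)) for a in np.linspace(0,2*np.pi,72)]
for f,ax in (('w12',(.5316,-.19)),('w6',(.5318,-.185))):
    c=load(f); d=np.array([ax[1],1,0]); d/=np.linalg.norm(d); n=np.array([d[1],-d[0],0]); o=np.array([ax[0],.05,.09])
    im=cv2.imread('pics/'+f+'.png'); s=5
    x0,x1,y0,y1=(230,310,150,230) if f=='w12' else (250,350,180,280)
    big=cv2.resize(im[y0:y1,x0:x1],None,fx=s*1.4,fy=s*1.4,interpolation=cv2.INTER_CUBIC); k=s*1.4
    for x,r,col in ((-.020,.010,(0,255,255)),(.009,.022,(0,255,0)),(.0075,.022,(0,0,255))):
        q=proj(c,circ(o,d,n,x,r)); q=((q-[x0,y0]+.5)*k).astype(int); cv2.polylines(big,[q.reshape(-1,1,2)],True,col,1)
    cv2.imwrite('pics/ov_'+f+'.png',big)
E
```

```text
(no output)
```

View pics/ov_w12.png

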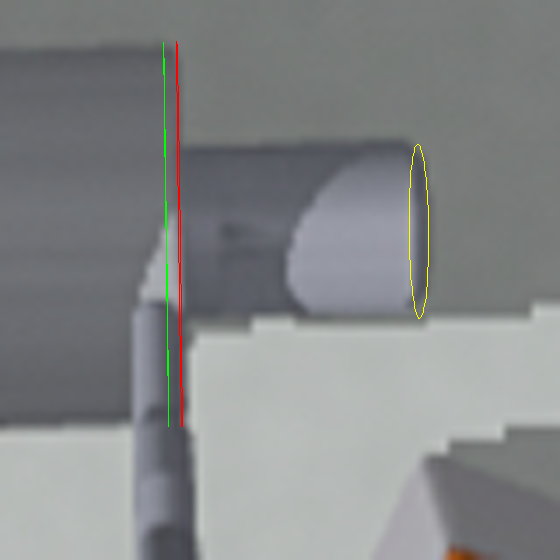

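View pics/ov_w6.png

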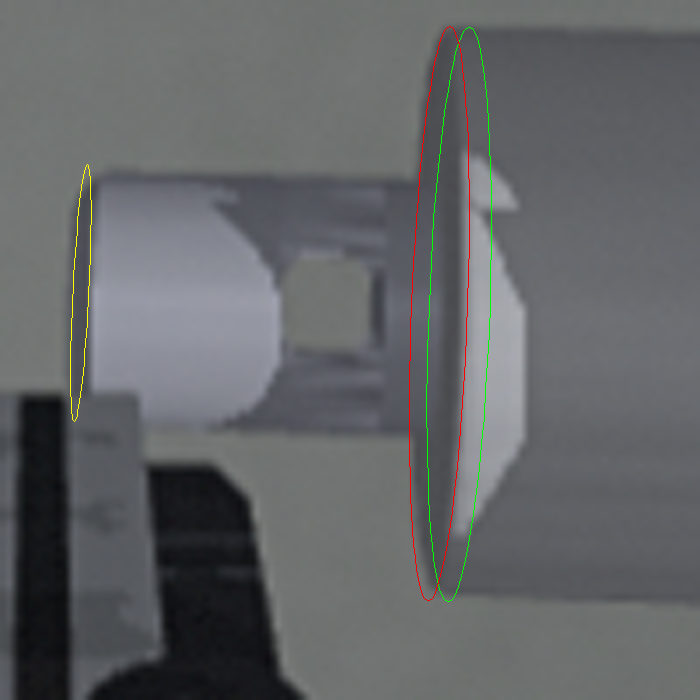

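```bash
python3 - <<'E'
from h import *
import math
f='w6'; c=load(f); im=cv2.imread('pics/w6.png'); x0,x1,y0,y1=250,330,180,270; k=9
big=cv2.resize(im[y0:y1,x0:x1],None,fx=k,fy=k,interpolation=cv2.INTER_CUBIC)
ax=(.5316,-.20); d=np.array([ax[1],1,0]); d/=np.linalg.norm(d); n=np.array([d[1],-d[0],0]); o=np.array([ax[0],.05,.09])+.0003*d
Z=np.array([0,0,1]); th=np.radians(-24); up=Z*np.cos(th)+n*np.sin(th); sd=n*np.cos(th)-Z*np.sin(th)
def draw(pts,col):
    q=((proj(c,pts)-[x0,y0]+.5)*k).astype(int); cv2.polylines(big,[q.reshape(-1,1,2)],True,col,1)
A=np.linspace(0,2*np.pi,90)
for x,r,col in ((-.02,.01,(0,255,255)),(.009,.022,(0,255,0)),(.009,.010,(0,255,0)),(.0075,.022,(0,0,255)),(.0075,.010,(0,0,255))):
    draw([o+d*x+r*(n*math.sin(a)+Z*math.cos(a)) for a in A],col)
h=.00375
for sgn in (1,-1): draw([o+d*h*math.cos(a)+sd*h*math.sin(a)+sgn*up*math.sqrt(.01**2-(h*math.sin(a))**2) for a in A],(255,0,255) if sgn>0 else (255,255,0))
cv2.imwrite('pics/ov2.png',big[:600,:])
E
```

```text
(no output)
```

View pics/ov2.png

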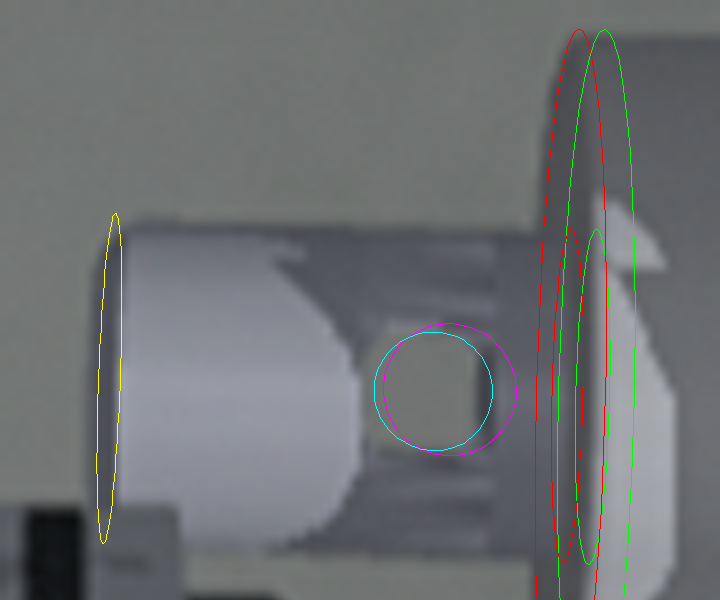

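{"method": "servo_tool", "body": {"moves": [[255, [0.004, 0.004, 0], 0], [255, [0.005, 0.0055, 0], 0], [255, [0, 0, 0], 0], [255, [0, 0, 0], 0], [255, [0, 0, 0.004], 0], [255, [0, 0, 0.004], 0], [255, [0, 0, 0], 0], [255, [0, 0, 0], 0]]}}

```text
time: 14.9
tool_pos: [0.5371, 0.046, 0.2113]
tcp_rot: [3.12, 0.269, 0.0]
wrist_force: [-0.2, 0.1, -0.9]
width: 0.094
```

```bash
python3 - <<'E'
from h import *
snap('wrist','w13.png');snap('scene','s13.png');tipnow()
crop('w13',200,320,100,240,5,'w13c.png'); crop('s13',240,310,120,190,9,'s13c.png')
E
```

```text
t 15.0 tcp [0.5371 0.0461 0.2113] F [-0.4 -0.6 -0.3] w 0.094
[[ 0.985  0.171  0.001]
 [ 0.171 -0.985 -0.01 ]
 [-0.001  0.01  -1.   ]]
q [ 0.046  0.041  1.945 -0.012  1.156  1.449]
tip d,n,z rel station (mm) [-4.  -2.4 23.8]
```

View pics/w13c.png

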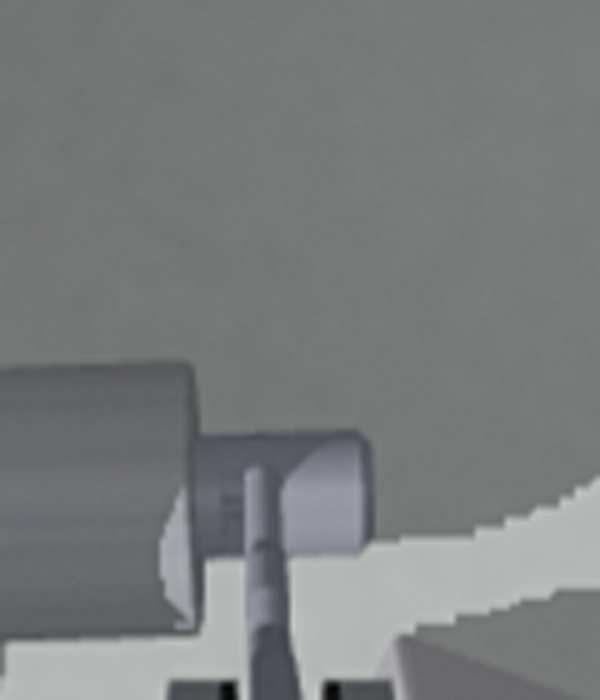

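View pics/s13c.png

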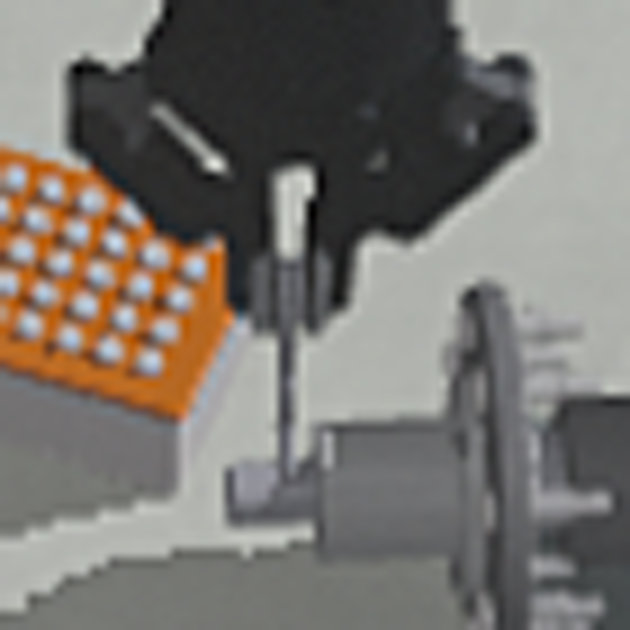

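{"method": "servo_tool", "body": {"moves": [[255, [-0.001, -0.003, 0.003], 0], [255, [0, 0, 0.003], 0], [255, [0, 0, 0.002], 0], [255, [0, 0, 0], 0], [255, [0, 0, 0], 0], [255, [0, 0, 0], 0], [255, [0, 0, 0], 0], [255, [0, 0, 0], 0]]}}

```text
time: 15.67
tool_pos: [0.5352, 0.0496, 0.2025]
tcp_rot: [3.119, 0.27, -0.0]
wrist_force: [0.4, -0.6, 0.1]
width: 0.095
```

```bash
python3 - <<'E'
from h import *
snap('wrist','w14.png');tipnow()
crop('w14',200,320,100,240,5,'w14c.png')
E
```

```text
t 15.72 tcp [0.5352 0.0497 0.2025] F [ 0.7 -0.7 -0.5] w 0.092
[[ 0.985  0.172  0.001]
 [ 0.172 -0.985 -0.01 ]
 [-0.001  0.01  -1.   ]]
q [ 0.052  0.045  1.957 -0.011  1.139  1.455]
tip d,n,z rel station (mm) [-0.2 -3.6 15. ]
```

View pics/w14c.png

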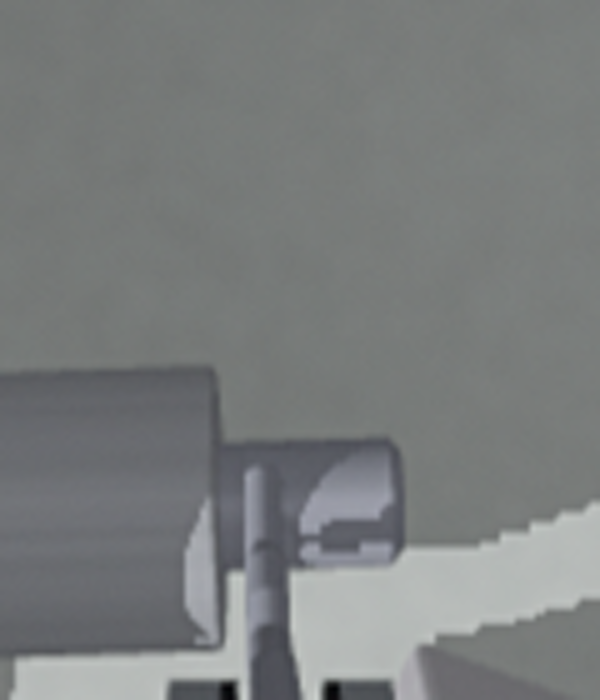

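```bash
python3 - <<'E'
from h import *
c=load('w14'); s,R=st(); p=np.array(s['tool_pos'])
for dd in (-.002,0,.002): print(dd,proj(c,[S0+dd*dv-.004*nv+[0,0,.0092]]))
print('tip est',proj(c,[p+R@TIP]))
for q in ([.0093,-.0014,.086],[0.0115,-.002,.0066]): print(proj(c,[p+R@np.array(q)]))
# shaft end and hub edges proj for calibration
d=dv
print('end',proj(c,[S0-.02*dv+[0,0,.01]]),'hub',proj(c,[S0+.009*dv+[0,0,.022]]))
P=cloud(c);A=np.stack([(P-S0)@dv,(P-S0)@nv,P[...,2]-.09],-1)
for v in range(192,225,4): print(v,[np.round(1000*A[v,u],1).tolist() for u in (250,252,254)])
E
```

```text
t 15.72 tcp [0.5352 0.0497 0.2025] F [ 0.7 -0.7 -0.5] w 0.092
[[ 0.985  0.172  0.001]
 [ 0.172 -0.985 -0.01 ]
 [-0.001  0.01  -1.   ]]
q [ 0.052  0.045  1.957 -0.011  1.139  1.455]
-0.002 [[255.75791457 209.59920612]]
0 [[253.06219799 209.61666028]]
0.002 [[250.36616454 209.63395335]]
tip est [[253.2947008  211.91138232]]
[[253.57897914 196.1106886 ]]
[[251.0023688  248.13322342]]
end [[280.19329638 204.72580006]] hub [[240.20563119 210.78421487]]
192 [[2.2, 8.4, 4.9], [0.7, 8.5, 5.5], [-0.8, 8.4, 5.0]]
196 [[2.0, 11.5, 24.0], [0.7, 11.7, 24.8], [-0.7, 11.5, 24.1]]
200 [[2.0, 10.0, 28.0], [0.7, 9.8, 27.6], [-0.7, 10.0, 28.0]]
204 [[2.0, 8.3, 31.3], [0.7, 8.0, 30.5], [-0.6, 8.2, 31.1]]
208 [[2.0, 6.6, 34.2], [0.7, 9.7, 42.9], [-0.6, 6.6, 34.5]]
212 [[1.9, 10.6, 51.9], [0.7, 10.9, 52.8], [-0.5, 11.7, 55.0]]
216 [[1.8, 9.8, 56.5], [0.6, 10.6, 58.5], [-0.5, 10.1, 57.2]]
220 [[1.8, 8.4, 59.4], [0.7, 9.0, 60.8], [-0.5, 9.0, 60.7]]
224 [[1.8, 6.5, 60.8], [0.7, 7.0, 62.0], [-0.5, 7.5, 63.0]]
```

```bash
python3 - <<'E'
from h import *
c=load('w6'); P=cloud(c)
R=np.array([[-.98,-.196,.035],[-.198,.976,-.089],[-.017,-.094,-.995]]); p=np.array([.5441,.033,.1338])
A=(P-p)@R
for u,v in [(248,240),(262,240),(270,250),(280,260),(290,280),(320,290),(335,292),(360,310),(400,340),(430,365),(450,380)]: print(u,v,np.round(1000*A[v,u],1))
E
```

```text
248 240 [11.7 -3.3 16.2]
262 240 [10.9  3.2 18. ]
270 250 [11.   6.5  7.8]
280 260 [ 7.9 10.7  4.4]
290 280 [ 12.2  12.6 -17.7]
320 290 [ 12.5  22.3 -24.3]
335 292 [ 13.8  26.6 -27.5]
360 310 [ 13.   32.5 -36. ]
400 340 [ 12.1  40.1 -48. ]
430 365 [ 13.9  42.9 -58.7]
450 380 [ 10.3  48.1 -60.3]
```

```bash
python3 - <<'E'
from h import *
dd=np.array([-.195,1,0]);dd/=np.linalg.norm(dd);nn=np.array([dd[1],-dd[0],0]);Z=np.array([0,0,1])
for f in ('w1','w3','w4','w5','w6','w12','w13','w14'):
    c=load(f);P=cloud(c);A=np.stack([(P-S0)@dd,(P-S0)@nn,P[...,2]-.09],-1)
    # refine axis offset from hub points
    r=np.hypot(A[...,1],A[...,2])
    hub=(r>.019)&(r<.025)&(A[...,0]>-.02)&(A[...,0]<.035)&(A[...,2]>.012)
    q=least_squares(lambda t:np.hypot(A[hub][:,1]-t[0],A[hub][:,2]-t[1])-.022,[0,0],loss='soft_l1',f_scale=.001).x
    rr=np.hypot(A[...,1]-q[0],A[...,2]-q[1])
    h=np.sort(A[...,0][(abs(rr-.022)<.001)&(A[...,0]>-.02)&(A[...,0]<.02)&(A[...,2]>.012)])
    sh=A[...,0][(abs(rr-.010)<.0012)&(A[...,2]>0.003)&(A[...,0]<.0)&(A[...,0]>-.04)]
    dk=A[...,0][(rr>.045)&(rr<.0605)&(A[...,2]>0)&(A[...,0]>.03)&(A[...,0]<.065)]
    dk2=np.median(dk[dk>np.percentile(dk,40)]) if len(dk) else 0
    print(f,'off',q.round(4),'hub',(h[[5,20]]*1e3).round(2) if len(h)>20 else len(h),'end',(np.percentile(sh,[.5,2])*1e3).round(2) if len(sh) else None,'disc',round(dk2*1e3,1))
E
```

```text
w1 off [-0.0001 -0.0005] hub [-9.75 -9.5 ] end [-20.3  -19.95] disc 39.6
w3 off [-0.0005 -0.0007] hub [4.83 4.99] end [-19.81 -19.3 ] disc 53.5
w4 off [-0.0004 -0.0007] hub [-5.76 -0.57] end [-19.98 -19.57] disc 56.0
w5 off [-0.0004 -0.0007] hub [-2.34  1.92] end [-20.09 -19.38] disc 56.0
w6 off [-0.0004 -0.0007] hub [7.09 7.4 ] end [-19.94 -19.33] disc 56.0
w12 off [-0.0007 -0.0005] hub [7.55 7.76] end [-19.77 -19.48] disc 56.5
w13 off [-0.0008 -0.0004] hub [7.48 7.67] end [-19.55 -19.34] disc 56.2
w14 off [-0.0008 -0.0005] hub [7.51 7.61] end [-19.81 -19.25] disc 56.2
```

{"method": "servo_tool", "body": {"moves": [[255, [0, 0.0008, 0.002], 0], [255, [0, 0, 0.001], 0], [255, [0, 0, 0.001], 0], [255, [0, 0, 0.001], 0], [255, [0, 0, 0.001], 0], [255, [0, 0, 0.0], 0], [255, [0, 0, 0], 0], [255, [0, 0, 0], 0]]}}

```text
time: 16.38
tool_pos: [0.5355, 0.0485, 0.196]
tcp_rot: [3.119, 0.27, 0.001]
wrist_force: [-0.5, 0.1, -0.3]
width: 0.094
```

```bash
python3 - <<'E'
from h import *
tipnow()
E
```

```text
t 16.38 tcp [0.5355 0.0485 0.196 ] F [-0.5  0.1 -0.3] w 0.094
[[ 0.985  0.172  0.001]
 [ 0.172 -0.985 -0.01 ]
 [-0.001  0.01  -1.   ]]
q [ 0.05   0.051  1.963 -0.012  1.126  1.453]
tip d,n,z rel station (mm) [-1.3 -3.5  8.5]
```

{"method": "servo_tool", "body": {"moves": [[255, [0, 0, 0.001], 0], [255, [0, 0, 0.001], 0], [255, [0, 0, 0.001], 0], [255, [0, 0, 0.0], 0], [255, [0, 0, 0.0], 0], [255, [0, 0, 0.0], 0], [255, [0, 0, 0], 0], [255, [0, 0, 0], 0]]}}

```text
time: 17.05
tool_pos: [0.5356, 0.0485, 0.1928]
tcp_rot: [3.119, 0.27, 0.001]
wrist_force: [-0.2, -0.4, 0.2]
width: 0.097
```

```bash
python3 - <<'E'
from h import *
tipnow();snap('scene','s15.png');crop('s15',240,310,120,190,9,'s15c.png')
snap('wrist','w15.png');crop('w15',200,320,120,260,5,'w15c.png')
E
```

```text
t 17.05 tcp [0.5356 0.0485 0.1928] F [-0.2 -0.4  0.2] w 0.097
[[ 0.985  0.172  0.001]
 [ 0.172 -0.985 -0.01 ]
 [-0.     0.01  -1.   ]]
q [ 0.05   0.054  1.966 -0.012  1.12   1.453]
tip d,n,z rel station (mm) [-1.3 -3.4  5.3]
```

View pics/s15c.png

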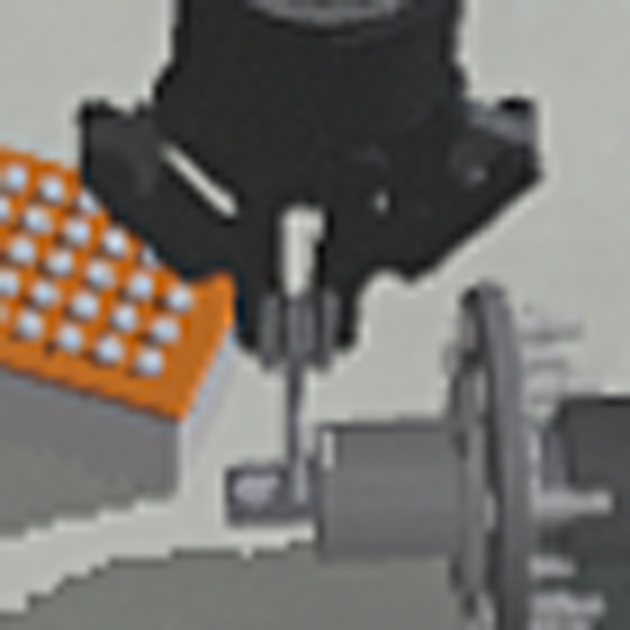

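View pics/w15c.png

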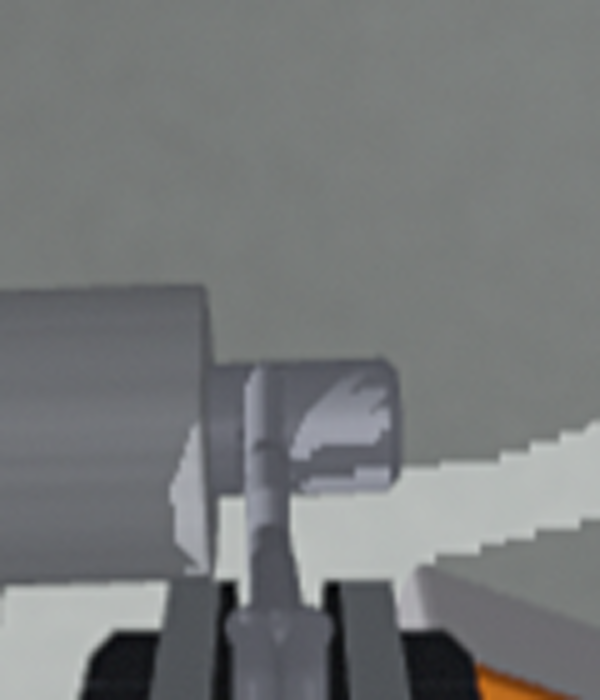

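{"method": "servo_tool", "body": {"moves": [[255, [0.001, 0, 0.0005], 0], [255, [0.001, 0, 0.0005], 0], [255, [0.001, 0, 0.0], 0], [255, [0.001, 0, 0.0], 0], [255, [0.0, 0, 0.0], 0], [255, [0, 0, 0.0], 0], [255, [0, 0, 0], 0], [255, [0, 0, 0], 0]]}}

```text
time: 17.82
tool_pos: [0.5385, 0.049, 0.1914]
tcp_rot: [3.119, 0.27, -0.005]
wrist_force: [-0.3, -0.9, -0.3]
width: 0.095
```

```bash
python3 - <<'E'
from h import *
s,R=tipnow(); F=np.array(s['wrist_force']); print('F d,n,z',F@dv,F@nv,F[2])
E
```

```text
t 17.82 tcp [0.5385 0.049  0.1914] F [-0.3 -0.9 -0.3] w 0.095
[[ 0.985  0.172 -0.002]
 [ 0.172 -0.985 -0.011]
 [-0.004  0.01  -1.   ]]
q [ 0.051  0.064  1.959 -0.012  1.121  1.454]
tip d,n,z rel station (mm) [-1.4 -0.8  3.9]
F d,n,z -0.794155881088921 -0.4615886594181641 -0.31809348080433386
```

{"method": "servo_tool", "body": {"moves": [[255, [0.0, 0, 0.001], 0], [255, [0.0, 0, 0.001], 0], [255, [0.0, 0, 0.001], 0], [255, [0.0, 0, 0.001], 0], [255, [0.0, 0, 0.001], 0], [255, [0, 0, 0.001], 0], [255, [0, 0, 0.001], 0], [255, [0, 0, 0.001], 0]]}}

```text
time: 18.48
tool_pos: [0.5392, 0.049, 0.1842]
tcp_rot: [3.119, 0.27, -0.002]
wrist_force: [-2.3, -0.5, 5.9]
width: 0.095
```

```bash
python3 - <<'E'
from h import *
s,R=tipnow(); F=np.array(s['wrist_force']); print('F d,n,z',F@dv,F@nv,F[2])
snap('wrist','w16.png');crop('w16',200,320,120,260,5,'w16c.png');snap('scene','s16.png');crop('s16',240,310,120,190,9,'s16c.png')
E
```

```text
t 18.48 tcp [0.5392 0.049  0.1842] F [-2.3 -0.5  5.9] w 0.095
[[ 0.985  0.172 -0.   ]
 [ 0.172 -0.985 -0.011]
 [-0.002  0.011 -1.   ]]
q [ 0.051  0.071  1.966 -0.012  1.106  1.454]
tip d,n,z rel station (mm) [-1.6  0.1 -3.3]
F d,n,z -0.08683414924725162 -2.311444439021676 5.891215708038864
```

View pics/w16c.png

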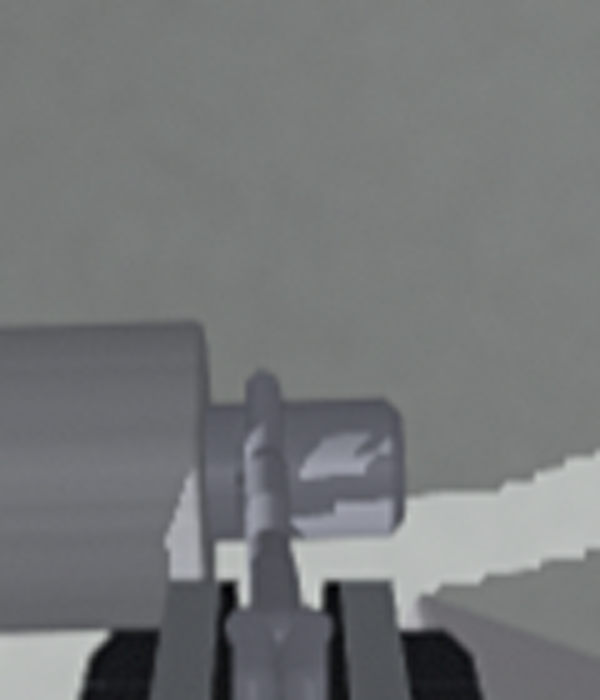

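View pics/s16c.png

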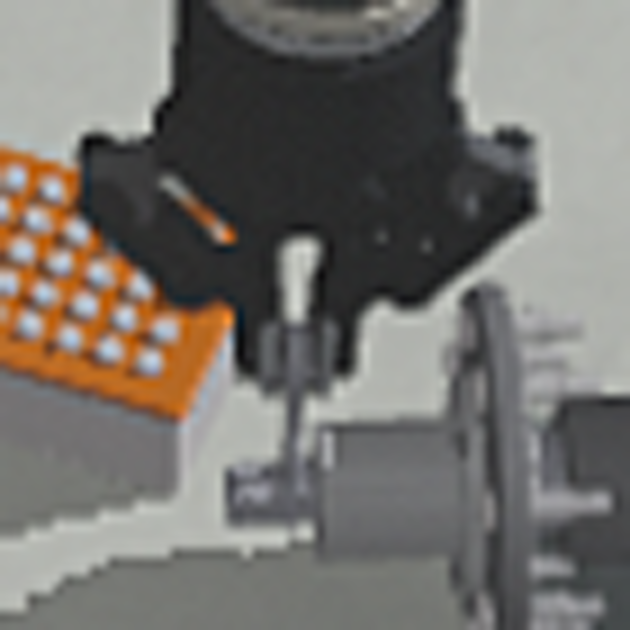

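{"method": "servo_tool", "body": {"moves": [[255, [-0.0006, 0, -0.0005], 0], [255, [-0.0004, 0, 0], 0], [255, [0.0, 0, 0.001], 0], [255, [0.0, 0, 0.001], 0], [255, [0.0, 0, 0.001], 0], [255, [0, 0, 0.001], 0], [255, [0, 0, 0.001], 0], [255, [0, 0, 0.001], 0]]}}

```text
time: 19.25
tool_pos: [0.5398, 0.0489, 0.1831]
tcp_rot: [3.119, 0.27, 0.005]
wrist_force: [-2.7, 0.2, 6.5]
width: 0.098
```

```bash
python3 - <<'E'
from h import *
s,R=tipnow(); F=np.array(s['wrist_force']); print('F d,n,z',F@dv,F@nv,F[2],'T',s['torque'])
E
```

```text
t 19.25 tcp [0.5398 0.0489 0.1831] F [-2.7  0.2  6.5] w 0.098
[[ 0.985  0.172  0.004]
 [ 0.172 -0.985 -0.011]
 [ 0.002  0.011 -1.   ]]
q [ 0.051  0.07   1.969 -0.012  1.099  1.454]
tip d,n,z rel station (mm) [-1.8  1.  -4.4]
F d,n,z 0.691064719643107 -2.642804242545765 6.4860336735125905 T [-0.09661525  0.6519815   0.01117584]
```

{"method": "servo_tool", "body": {"moves": [[255, [0, 0, -0.002], 0], [255, [-0.0015, 0, -0.001], 0], [255, [-0.0015, 0, 0.0], 0], [255, [0.0, 0, 0.001], 0], [255, [0.0, 0, 0.0015], 0], [255, [0, 0, 0.0015], 0], [255, [0, 0, 0.0015], 0], [255, [0, 0, 0.001], 0]]}}

```text
time: 19.92
tool_pos: [0.5391, 0.0485, 0.1822]
tcp_rot: [3.119, 0.27, 0.015]
wrist_force: [-2.4, 0.4, 5.1]
width: 0.099
```

```bash
python3 - <<'E'
from h import *
s,R=tipnow(); F=np.array(s['wrist_force']); print('F d,n,z',F@dv,F@nv,F[2],'T',s['torque'])
E
```

```text
t 19.92 tcp [0.5391 0.0485 0.1822] F [-2.4  0.4  5.1] w 0.099
[[ 0.985  0.172  0.01 ]
 [ 0.172 -0.985 -0.01 ]
 [ 0.008  0.012 -1.   ]]
q [ 0.05   0.066  1.976 -0.012  1.091  1.454]
tip d,n,z rel station (mm) [-2.1  0.9 -5.4]
F d,n,z 0.8226714067123896 -2.2851716469985486 5.103194329471145 T [-0.07486504  0.45741142 -0.05063568]
```

```bash
python3 - <<'E'
from h import *
snap('wrist','w17.png');crop('w17',215,295,165,265,7,'w17c.png');snap('scene','s17.png');crop('s17',255,285,145,185,16,'s17c.png')
E
```

```text
(no output)
```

View pics/w17c.png

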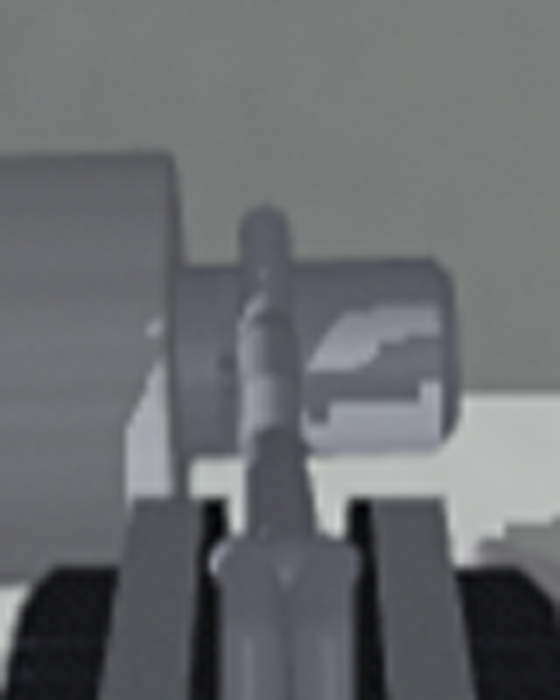

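View pics/s17c.png

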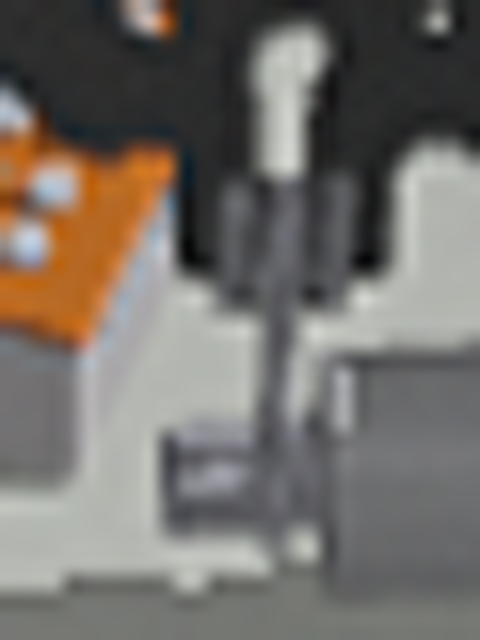

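{"method": "servo_tool", "body": {"moves": [[255, [0, 0, -0.004], 0], [255, [0, 0, -0.004], 0], [255, [-0.001, 0, 0.0], 0], [255, [-0.0015, 0, 0], 0], [255, [-0.0015, 0, 0.0], 0], [255, [-0.001, 0, 0], 0], [255, [0, 0, 0], 0], [255, [0, 0, 0], 0]]}}

```text
time: 20.68
tool_pos: [0.535, 0.048, 0.1898]
tcp_rot: [3.119, 0.27, 0.021]
wrist_force: [1.0, 0.4, -0.0]
width: 0.096
```

```bash
sed -i 's/^TIP=.*/TIP=np.array([-.003,-.0017,.0968])/' h.py; python3 - <<'E'
from h import *
s,R=tipnow(); F=np.array(s['wrist_force']); print('F d,n,z',F@dv,F@nv,F[2],'T',s['torque'])
snap('wrist','w18.png');crop('w18',215,295,165,265,7,'w18c.png')
E
```

```text
t 20.68 tcp [0.535  0.048  0.1898] F [ 1.   0.4 -0. ] w 0.096
[[ 0.985  0.172  0.014]
 [ 0.172 -0.985 -0.009]
 [ 0.012  0.012 -1.   ]]
q [ 0.049  0.048  1.979 -0.011  1.101  1.452]
tip d,n,z rel station (mm) [-1.9  0.6  3. ]
F d,n,z 0.2474115911367841 1.0934607822389584 -0.01711875716681277 T [ 0.07360407 -0.35315943 -0.03369976]
```

View pics/w18c.png

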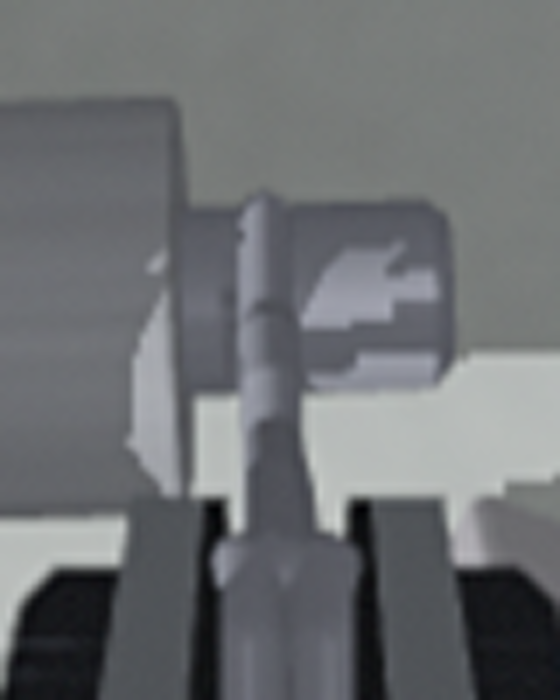

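```bash
python3 - <<'E'
from h import *
import math
def ov(f,x0,x1,y0,y1,k,angs,out,nd=0,gain=1.8):
    c=load(f); im=cv2.imread('pics/'+f+'.png')
    sub=np.clip((im[y0:y1,x0:x1].astype(float)-60)*gain,0,255).astype(np.uint8)
    big=cv2.resize(sub,None,fx=k,fy=k,interpolation=cv2.INTER_CUBIC); pl=big.copy()
    d=np.array([-.195,1,0]); d/=np.linalg.norm(d); n=np.array([d[1],-d[0],0]); Z=np.array([0,0,1]); o=S0-.0008*d-.0006*n
    for a0,col in angs:
        th=np.radians(a0); up=Z*np.cos(th)+n*np.sin(th); sd=n*np.cos(th)-Z*np.sin(th); h=.00375
        pts=[o+d*h*math.cos(a)+sd*h*math.sin(a)+up*math.sqrt(.01**2-(h*math.sin(a))**2) for a in np.linspace(0,6.28,60)]
        q=((proj(c,pts)-[x0,y0]+.5)*k).astype(int); cv2.polylines(big,[q.reshape(-1,1,2)],True,col,1)
    cv2.imwrite('pics/'+out,np.hstack([pl,big]))
ov('w12',245,295,165,200,8,[(-24,(0,0,255)),(16,(0,255,0))],'o12.png')
ov('w13',235,280,180,215,8,[(-24,(0,0,255)),(16,(0,255,0))],'o13.png')
ov('w18',235,285,190,225,8,[(-24,(0,0,255)),(0,(255,0,0)),(20,(0,255,0))],'o18.png')
E
```

```text
(no output)
```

View pics/o12.png

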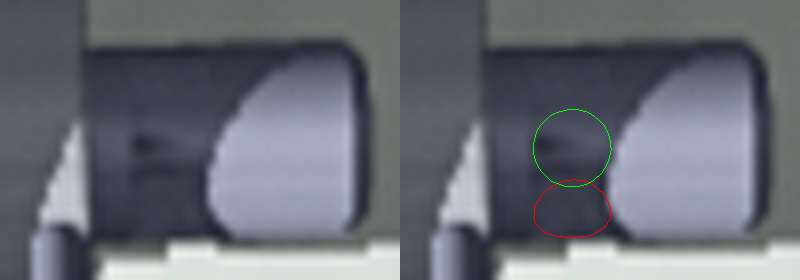

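View pics/o18.png

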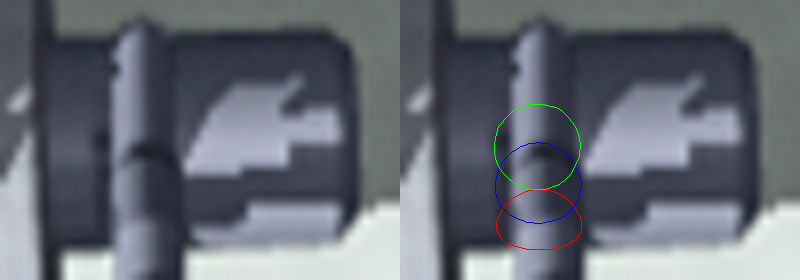

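{"method": "servo_tool", "body": {"moves": [[255, [0.0015, 0, 0], 0], [255, [0.0015, 0, 0], 0], [255, [0.0015, 0, 0.0], 0], [255, [0.001, 0, 0], 0], [255, [0.001, 0, 0.0], 0], [255, [0.001, 0, 0], 0], [255, [0, 0, 0], 0], [255, [0, 0, 0], 0]]}}

```text
time: 21.4
tool_pos: [0.5389, 0.0487, 0.1877]
tcp_rot: [3.119, 0.27, 0.003]
wrist_force: [-0.3, -0.1, 0.9]
width: 0.096
```

```bash
sed -i 's/^TIP=.*/TIP=np.array([-.0065,-.0017,.0968])/' h.py; python3 - <<'E'
from h import *
s,R=tipnow(); F=np.array(s['wrist_force']); print('F d,n,z',F@dv,F@nv,F[2],'T',s['torque'])
snap('wrist','w19.png');c=load('w19')
im=cv2.imread('pics/w19.png'); sub=np.clip((im[180:230,225:290].astype(float)-60)*1.8,0,255).astype(np.uint8); cv2.imwrite('pics/w19c.png',cv2.resize(sub,None,fx=10,fy=10,interpolation=cv2.INTER_CUBIC))
E
```

```text
t 21.4 tcp [0.5389 0.0487 0.1877] F [-0.3 -0.1  0.9] w 0.096
[[ 0.985  0.172  0.003]
 [ 0.172 -0.985 -0.011]
 [ 0.001  0.011 -1.   ]]
q [ 0.051  0.065  1.965 -0.012  1.109  1.454]
tip d,n,z rel station (mm) [-1.8  0.1  0.9]
F d,n,z -0.03928903481712198 -0.3616667294777319 0.9069710349277329 T [-0.03924556  0.18727652  0.00873435]
```

View pics/w19c.png

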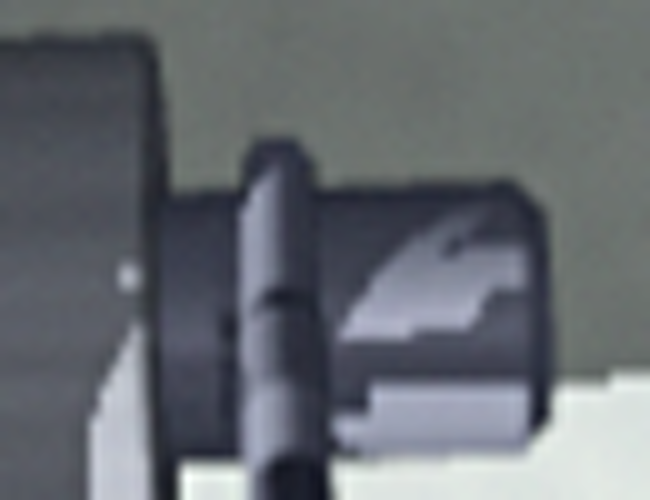

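{"method": "servo_tool", "body": {"moves": [[255, [0.002, 0, -0.0015], 0], [255, [0.002, 0, -0.001], 0], [255, [0.002, 0, 0.0], 0], [255, [0.002, 0, 0], 0], [255, [0.002, 0, 0.0], 0], [255, [0.002, 0, 0], 0], [255, [0.002, 0, 0], 0], [255, [0.002, 0, 0], 0]]}}

```text
time: 22.12
tool_pos: [0.5492, 0.0514, 0.1871]
tcp_rot: [3.119, 0.27, -0.024]
wrist_force: [-5.8, -1.3, -0.0]
width: 0.098
```

```bash
python3 - <<'E'
from h import *
s,R=tipnow(); F=np.array(s['wrist_force']); print('F d,n,z',F@dv,F@nv,F[2],'T',s['torque'])
snap('wrist','w20.png');c=load('w20')
im=cv2.imread('pics/w20.png'); sub=np.clip((im[180:230,225:290].astype(float)-60)*1.8,0,255).astype(np.uint8); cv2.imwrite('pics/w20c.png',cv2.resize(sub,None,fx=10,fy=10,interpolation=cv2.INTER_CUBIC))
E
```

```text
t 22.12 tcp [0.5492 0.0514 0.1871] F [-5.8 -1.3 -0. ] w 0.098
[[ 0.985  0.172 -0.014]
 [ 0.172 -0.985 -0.012]
 [-0.016  0.009 -1.   ]]
q [ 0.055  0.096  1.934 -0.012  1.127  1.458]
tip d,n,z rel station (mm) [-0.8  9.   0.4]
F d,n,z -0.21388174735812207 -5.939679496684815 -0.010133788996817383 T [-9.24353019e-02  1.27863297e+00  9.30868198e-04]
```

View pics/w20c.png

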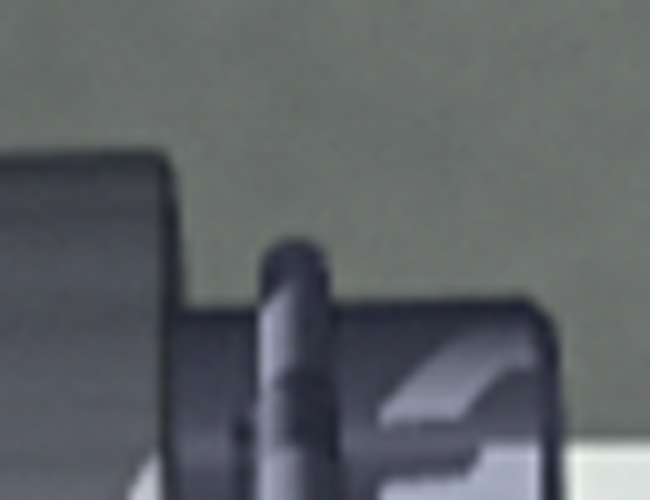

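```bash
python3 - <<'E'
from h import *
snap('scene','s20.png');crop('s20',250,300,130,190,11,'s20c.png');crop('w20',190,330,180,300,5,'w20d.png')
E
```

```text
(no output)
```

View pics/w20d.png

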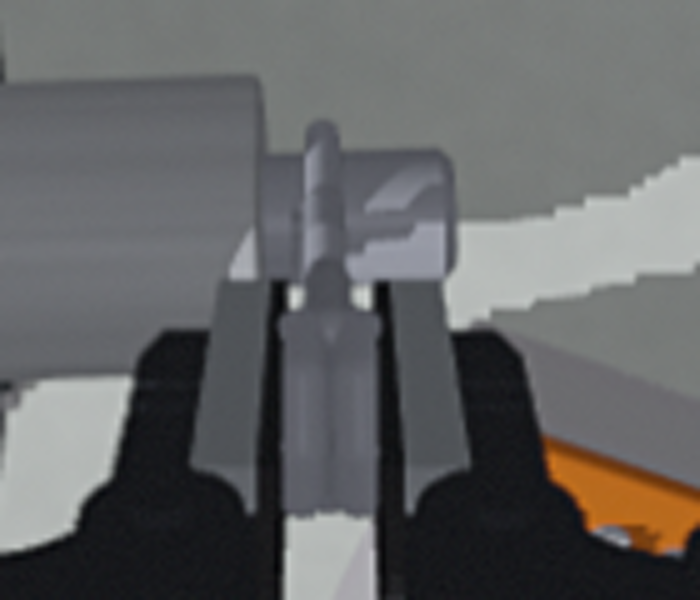

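View pics/s20c.png

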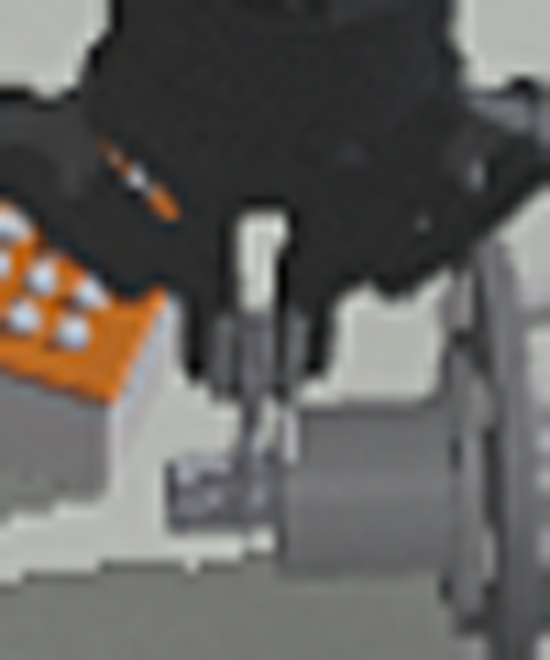

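```bash
cat > lean.py <<'E'
from h import *
def bowpts(f,R,p):
    c=load(f);P=cloud(c);A=(P-p)@R
    m=(abs(A[...,1]+.0005)<.0045)&(A[...,0]>-.02)&(A[...,0]<.03)&(A[...,2]>.02)&(A[...,2]<.1)&(P[...,2]>.1005)
    return A[m]
def prof(A):
    for z in np.arange(.02,.09,.005):
        q=A[abs(A[:,2]-z)<.0025]; print(round(z,3),len(q),np.round(1000*np.percentile(q[:,0],90),1) if len(q)>2 else None, np.round(1000*np.median(q[:,1]),1) if len(q)>2 else None)
E
python3 - <<'E'
from lean import *
R=np.array([[.985,.172,.001],[.172,-.985,-.01],[-.001,.010,-1]]);print('w14');A=bowpts('w14',R,np.array([.5352,.0497,.2025]));prof(A)
s,R=st();print('w20');B=bowpts('w20',R,np.array(s['tool_pos']));prof(B)
E
```

```text
w14
0.02 21 11.1 -0.3
0.025 34 10.7 -1.2
0.03 17 10.0 -0.3
0.035 14 8.4 -1.3
0.04 11 7.1 -0.8
0.045 11 5.8 -1.4
0.05 52 6.0 -1.5
0.055 61 7.7 -1.5
0.06 36 8.8 -2.1
0.065 10 8.1 -2.5
0.07 3 7.1 -2.2
0.075 1 None None
0.08 40 5.6 -2.4
0.085 47 8.5 -2.4
t 22.22 tcp [0.5496 0.0515 0.1871] F [-4.5  0.8  0.5] w 0.095
[[ 0.985  0.172 -0.014]
 [ 0.172 -0.985 -0.012]
 [-0.015  0.009 -1.   ]]
q [ 0.055  0.096  1.933 -0.012  1.127  1.458]
w20
0.02 14 9.6 -0.7
0.025 27 8.8 -0.8
0.03 6 7.8 -1.0
0.035 6 5.4 -0.6
0.04 4 3.8 -1.1
0.045 4 2.2 -0.9
0.05 46 1.2 -0.6
0.055 34 2.3 -0.6
0.06 30 2.9 -0.7
0.065 3 2.0 -2.2
0.07 0 None None
0.075 0 None None
0.08 32 -1.9 -1.1
0.085 36 -0.2 -0.7
```

{"method": "servo_tool", "body": {"moves": [[255, [0, 0, 0], 0], [255, [-0.0015, 0, 0], 0], [255, [-0.0015, 0, 0.0], 0], [255, [-0.0015, 0, 0], 0], [255, [-0.0015, 0, 0.0], 0], [255, [-0.0015, 0, 0], 0], [255, [-0.0015, 0, 0], 0], [255, [-0.0015, 0, 0], 0]], "newtons": 20}}

```text
time: 22.88
tool_pos: [0.5449, 0.0502, 0.1901]
tcp_rot: [3.12, 0.27, 0.003]
wrist_force: [0.2, -0.1, -0.2]
width: 0.1
```

```bash
cat >> lean.py <<'E'
def look(f):
    s,R=tipnow(); F=np.array(s['wrist_force']); print('F d,n,z',np.round([F@dv,F@nv,F[2]],1))
    snap('wrist',f+'.png'); A=bowpts(f,R,np.array(s['tool_pos']))
    l=[]
    for z,x0 in ((.02,11.1),(.025,10.7),(.05,6.0),(.055,7.7),(.06,8.8),(.08,5.6),(.085,8.5)):
        q=A[abs(A[:,2]-z)<.0025]
        if len(q)>5: l.append((z-.0105,1000*np.percentile(q[:,0],90)-x0,np.median(q[:,1])*1000))
    l=np.array(l); k=np.polyfit(l[:,0],l[:,1],1); ky=np.polyfit(l[:,0],l[:,2],1); print(np.round(l,3).tolist()); print('clip pivot in tool deg',np.degrees(k[0]/1000).round(2),'y lean deg',np.degrees(ky[0]/1000).round(2))
    # tip in tool via pivot about eye (x=.001,z=.0108)
    a=k[0]/1000; tip=np.array([-.0065+a*.086+k[1]/1000,TIP[1],TIP[2]]); T=np.array(s['tool_pos'])+R@tip-S0; print('tip corrected d,n,z',np.round([1000*T@dv,1000*T@nv,1000*T[2]],1)); leg=R@np.array([-a,0,-1]); print('leg lean (top toward +n) deg',np.degrees(np.arctan2(leg@nv,leg[2])).round(1))
E
python3 - <<'E'
from lean import *
look('w21')
E
```

```text
t 22.88 tcp [0.5449 0.0502 0.1901] F [ 0.2 -0.1 -0.2] w 0.1
[[ 0.985  0.172  0.003]
 [ 0.172 -0.985 -0.01 ]
 [ 0.001  0.011 -1.   ]]
q [ 0.052  0.074  1.951 -0.011  1.114  1.455]
tip d,n,z rel station (mm) [-1.4  6.3  3.3]
F d,n,z [-0.2  0.1 -0.2]
[[0.01, -0.895, -1.278], [0.014, -1.256, -0.326], [0.04, -4.093, -0.379], [0.044, -4.219, -0.68], [0.049, -4.817, -0.408], [0.07, -5.902, -0.449], [0.075, -6.551, -0.466]]
clip pivot in tool deg -4.95 y lean deg 0.36
tip corrected d,n,z [-1.3 -1.4  3.3]
leg lean (top toward +n) deg 4.9
```

{"method": "servo_tool", "body": {"moves": [[255, [-0.0015, 0, 0.001], 0], [255, [-0.0015, 0, 0.001], 0], [255, [-0.0015, 0, 0.001], 0], [255, [-0.0015, 0, 0], 0], [255, [-0.0015, 0, 0.0], 0], [255, [-0.0015, 0, 0], 0], [255, [-0.0015, 0, 0], 0], [255, [0, 0, 0], 0]]}}

```text
time: 23.6
tool_pos: [0.5398, 0.0494, 0.1901]
tcp_rot: [3.121, 0.27, 0.03]
wrist_force: [3.7, -0.0, -2.3]
width: 0.094
```

```bash
python3 - <<'E'
from lean import *
look('w22')
E
```

```text
t 23.6 tcp [0.5398 0.0494 0.1901] F [ 3.7 -0.  -2.3] w 0.094
[[ 0.985  0.171  0.02 ]
 [ 0.172 -0.985 -0.007]
 [ 0.018  0.011 -1.   ]]
q [ 0.05   0.054  1.973 -0.009  1.096  1.453]
tip d,n,z rel station (mm) [-1.2  2.7  3.1]
F d,n,z [-0.7  3.6 -2.3]
[[0.01, -0.738, -1.261], [0.014, -1.022, -0.552], [0.04, -2.474, -0.364], [0.044, -2.729, -0.665], [0.049, -3.054, -0.983], [0.07, -3.818, -1.104], [0.075, -4.795, -0.443]]
clip pivot in tool deg -3.3 y lean deg 0.14
tip corrected d,n,z [-1.2 -2.4  3. ]
leg lean (top toward +n) deg 2.3
```

{"method": "servo_tool", "body": {"moves": [[255, [0.001, 0, 0], 0], [255, [0.001, 0, 0.0], 0], [255, [0.0005, 0, 0.001], 0], [255, [0, 0, 0.001], 0], [255, [0, 0, 0.001], 0], [255, [0, 0, 0.001], 0], [255, [0, 0, 0.001], 0], [255, [0, 0, 0.001], 0]], "newtons": 110}}

```text
time: 24.32
tool_pos: [0.5419, 0.0497, 0.1846]
tcp_rot: [3.121, 0.27, 0.026]
wrist_force: [0.9, 1.0, 2.0]
width: 0.079
```

```bash
python3 - <<'E'
from lean import *
look('w23')
E
```

```text
t 24.32 tcp [0.5419 0.0497 0.1846] F [0.9 1.  2. ] w 0.079
[[ 0.985  0.171  0.017]
 [ 0.172 -0.985 -0.008]
 [ 0.016  0.01  -1.   ]]
q [ 0.051  0.065  1.972 -0.01   1.088  1.454]
tip d,n,z rel station (mm) [-1.3  4.6 -2.3]
F d,n,z [0.8 1.1 2. ]
[[0.01, -0.733, -0.294], [0.014, -0.996, 0.19], [0.04, -2.74, -0.361], [0.044, -3.309, -0.368], [0.049, -3.395, -0.977], [0.07, -4.818, -0.425], [0.075, -6.616, -0.432]]
clip pivot in tool deg -4.65 y lean deg -0.4
tip corrected d,n,z [-1.3 -2.1 -2.4]
leg lean (top toward +n) deg 3.7
```

{"method": "servo_tool", "body": {"moves": [[255, [0.0008, 0, 0], 0], [255, [0.0007, 0, 0.001], 0], [255, [0.0, 0, 0.001], 0], [255, [0, 0, 0.001], 0], [255, [0, 0, 0.001], 0], [255, [0, 0, 0.001], 0], [255, [0, 0, 0.001], 0], [255, [0, 0, 0.001], 0]]}}

```text
time: 25.03
tool_pos: [0.5435, 0.05, 0.178]
tcp_rot: [3.121, 0.269, 0.025]
wrist_force: [0.5, 1.7, 5.0]
width: 0.087
```

```bash
python3 - <<'E'
from lean import *
look('w24')
E
```

```text
t 25.03 tcp [0.5435 0.05   0.178 ] F [0.5 1.7 5. ] w 0.087
[[ 0.985  0.171  0.016]
 [ 0.171 -0.985 -0.007]
 [ 0.015  0.01  -1.   ]]
q [ 0.051  0.074  1.974 -0.009  1.077  1.454]
tip d,n,z rel station (mm) [-1.2  6.1 -8.9]
F d,n,z [1.6 0.8 5. ]
[[0.01, -0.692, -0.322], [0.014, -1.073, -0.33], [0.04, -3.217, -0.386], [0.044, -3.309, -0.402], [0.049, -3.917, -0.707]]
clip pivot in tool deg -4.56 y lean deg -0.36
tip corrected d,n,z [-1.2 -0.6 -9. ]
leg lean (top toward +n) deg 3.7
```

{"method": "servo_tool", "body": {"moves": [[255, [0, 0, 0.0015], 0], [255, [0, 0, 0.0015], 0], [255, [0.0, 0, 0.0015], 0], [255, [0, 0, 0.002], 0], [255, [0, 0, 0.002], 0], [255, [0, 0, 0.002], 0], [255, [0, 0, 0.002], 0], [255, [0, 0, 0.002], 0]]}}

```text
time: 25.75
tool_pos: [0.5448, 0.0503, 0.1671]
tcp_rot: [3.121, 0.27, 0.029]
wrist_force: [-2.0, 0.9, 10.7]
width: 0.079
```

```bash
python3 - <<'E'
from lean import *
look('w25'); crop('w25',190,330,160,300,5,'w25c.png')
E
```

```text
t 25.75 tcp [0.5448 0.0503 0.1671] F [-2.   0.9 10.7] w 0.079
[[ 0.985  0.171  0.019]
 [ 0.172 -0.985 -0.007]
 [ 0.018  0.01  -1.   ]]
q [ 0.051  0.086  1.984 -0.009  1.053  1.454]
tip d,n,z rel station (mm) [ -1.3   7.8 -19.8]
F d,n,z [ 1.3 -1.8 10.7]
[[0.01, -0.454, -0.793], [0.014, -0.627, -0.318], [0.04, -2.195, -0.382], [0.044, -2.162, -0.392], [0.049, -2.411, -0.992]]
clip pivot in tool deg -2.95 y lean deg -0.14
tip corrected d,n,z [ -1.2   3.4 -19.9]
leg lean (top toward +n) deg 1.9
```

View pics/w25c.png

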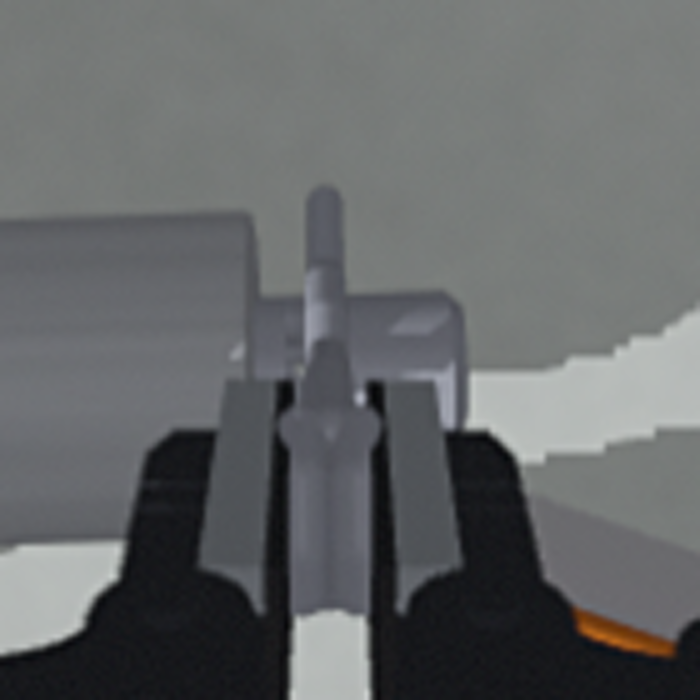

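{"method": "servo_tool", "body": {"moves": [[255, [-0.0003, 0, 0.0025], 0], [255, [-0.0003, 0, 0.0025], 0], [255, [-0.0003, 0, 0.0025], 0], [255, [-0.0003, 0, 0.0025], 0], [255, [-0.0003, 0, 0.0025], 0], [255, [0, 0, 0.0015], 0], [255, [0, 0, 0.001], 0], [255, [0, 0, 0.0], 0]]}}

```text
time: 26.47
tool_pos: [0.5406, 0.0494, 0.1494]
tcp_rot: [3.121, 0.27, 0.019]
wrist_force: [1.8, 1.1, 2.0]
width: 0.082
```

```bash
python3 - <<'E'
from lean import *
look('w26'); crop('w26',190,330,160,300,5,'w26c.png')
E
```

```text
t 26.47 tcp [0.5406 0.0494 0.1494] F [1.8 1.1 2. ] w 0.082
[[ 0.985  0.172  0.013]
 [ 0.172 -0.985 -0.008]
 [ 0.011  0.01  -1.   ]]
q [ 0.05   0.101  2.003 -0.01   1.025  1.454]
tip d,n,z rel station (mm) [ -1.3   2.9 -37.5]
F d,n,z [0.8 1.9 2. ]
[[0.01, -0.515, -0.804], [0.014, -0.864, -0.335]]
clip pivot in tool deg -4.01 y lean deg 5.37
tip corrected d,n,z [ -1.3  -3.  -37.6]
leg lean (top toward +n) deg 3.4
```

View pics/w26c.png

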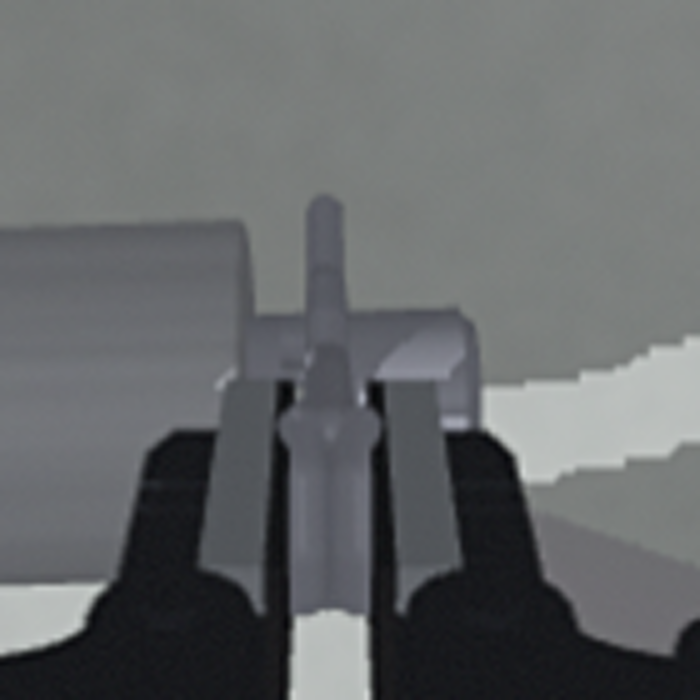

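{"method": "servo_tool", "body": {"moves": [[215, [0, 0, 0], 0], [200, [0, 0, 0], 0], [190, [0, 0, 0], 0], [190, [0, 0, 0], 0], [190, [0, 0, 0], 0], [190, [0, 0, -0.003], 0], [190, [0, 0, -0.005], 0], [190, [0, 0, 0], 0]]}}

```text
time: 27.18
tool_pos: [0.5386, 0.0486, 0.1567]
tcp_rot: [3.119, 0.271, 0.01]
wrist_force: [0.7, 0.0, 0.4]
width: 0.255
```

```bash
python3 - <<'E'
from h import *
tipnow(); snap('wrist','w27.png'); crop('w27',190,330,160,300,5,'w27c.png');snap('scene','s27.png');crop('s27',240,310,120,190,9,'s27c.png')
E
```

```text
t 27.18 tcp [0.5386 0.0486 0.1567] F [0.7 0.  0.4] w 0.255
[[ 0.985  0.172  0.008]
 [ 0.172 -0.985 -0.01 ]
 [ 0.006  0.011 -1.   ]]
q [ 0.05   0.092  1.998 -0.012  1.044  1.454]
tip d,n,z rel station (mm) [ -1.9   0.2 -30.1]
```

View pics/w27c.png

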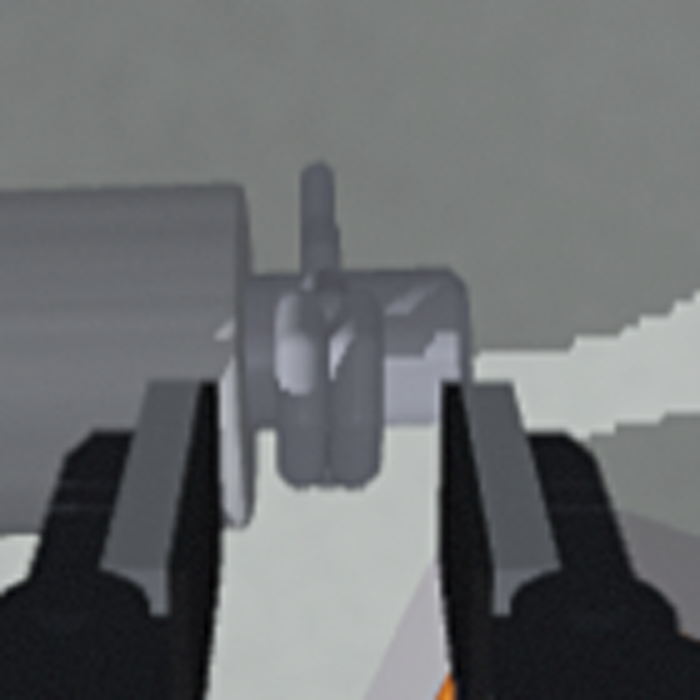

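View pics/s27c.png

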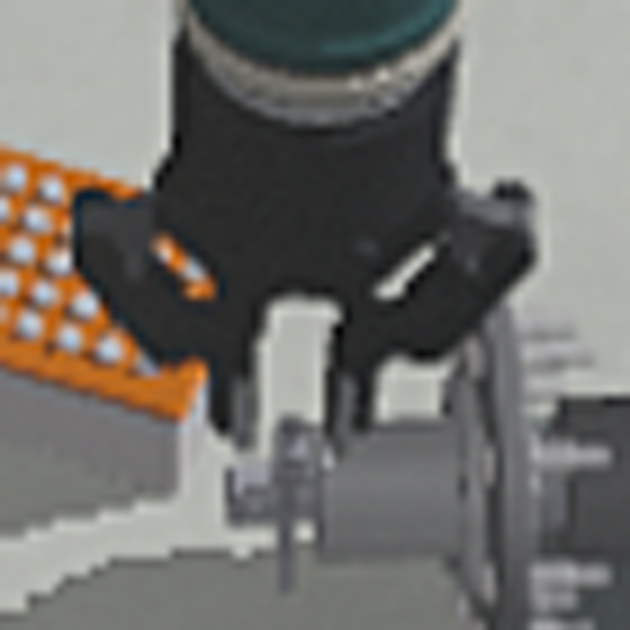

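{"method": "servo_tool", "body": {"moves": [[190, [0, 0, -0.01], 0], [190, [0, 0, -0.02], 0], [190, [0, 0, -0.02], 0], [190, [0, 0, -0.02], 0], [190, [0, 0, -0.02], 0], [190, [0, 0, -0.01], 0], [190, [0, 0, 0], 0], [190, [0, 0, 0], 0]]}}

```text
time: 27.95
tool_pos: [0.5363, 0.0496, 0.2628]
tcp_rot: [3.12, 0.271, 0.006]
wrist_force: [0.6, -0.2, -1.2]
width: 0.254
```

```bash
python3 - <<'E'
from h import *
tipnow(); snap('wrist','w28.png'); crop('w28',180,330,110,270,5,'w28c.png');snap('scene','s28.png');crop('s28',240,320,120,200,9,'s28c.png')
c=load('w28');P=cloud(c);A=np.stack([(P-S0)@dv,(P-S0)@nv,P[...,2]-.09],-1)
m=(abs(A[...,0]+.001)<.009)&(A[...,2]>.015)&(A[...,2]<.08)&(abs(A[...,1])<.05); q=A[m]; q=q[q[:,0]<.006]
print(len(q),(np.percentile(q,[2,20,50,80,98],axis=0)*1e3).round(1))
E
```

```text
t 27.95 tcp [0.5363 0.0496 0.2628] F [ 0.6 -0.2 -1.2] w 0.254
[[ 0.985  0.172  0.005]
 [ 0.172 -0.985 -0.01 ]
 [ 0.003  0.011 -1.   ]]
q [ 5.200e-02 -1.000e-03  1.890e+00 -1.100e-02  1.248e+00  1.453e+00]
tip d,n,z rel station (mm) [-0.4 -2.1 76. ]
309 [[-7.4  6.4 44.1]
 [-5.7 11.7 49.3]
 [-2.7 17.5 52.3]
 [ 0.4 22.4 53.8]
 [ 2.  24.5 55.1]]
```

View pics/w28c.png

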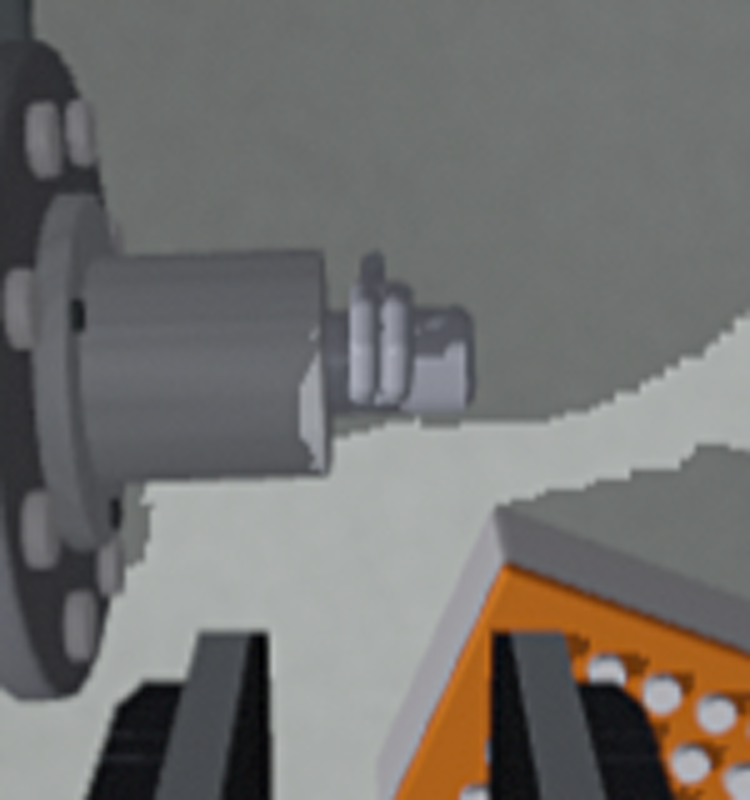

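View pics/s28c.png

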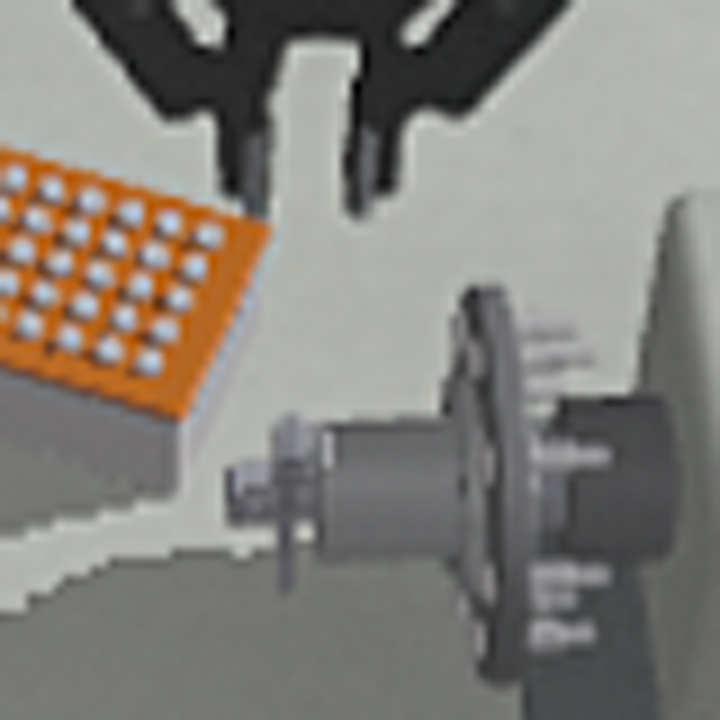

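```bash
python3 - <<'E'
from h import *
dd=np.array([-.195,1,0]);dd/=np.linalg.norm(dd);nn=np.array([dd[1],-dd[0],0])
c=load('w28');P=cloud(c);A=np.stack([(P-S0)@dd,(P-S0)@nn,P[...,2]-.09],-1)
r=np.hypot(A[...,1],A[...,2]); X=A[...,0]
h=np.sort(X[(abs(r-.0217)<.0012)&(X>-.01)&(X<.03)&(A[...,2]>.005)]); print('hub',h[[5,20]])
dk=X[(r>.045)&(r<.0605)&(A[...,2]>0)&(X>.03)&(X<.065)]; print('disc',np.median(dk[dk>np.percentile(dk,40)]))
a=cv2.imread('pics/scene0.png').astype(int); b=cv2.imread('pics/s28.png').astype(int); m=(abs(a-b).max(2)>45).astype(np.uint8)*255; cv2.imwrite('pics/diff.png',np.hstack([b.astype(np.uint8),cv2.cvtColor(m,cv2.COLOR_GRAY2BGR)])[:, :, :][::1,:][:, :1024]); cv2.imwrite('pics/diff.png',cv2.resize(cv2.imread('pics/diff.png'),(800,300)))
E
```

```text
hub [0.00737024 0.00791648]
disc 0.056899158667101456
```

View pics/diff.png

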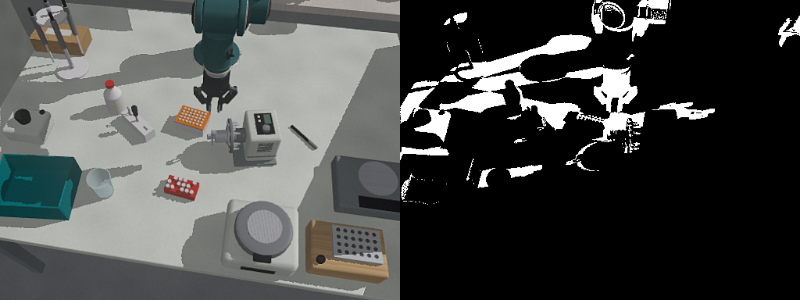

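```bash
python3 - <<'E'
from h import *
bot.finish_job(); st()
E
```

```text
the job is handed in; nothing more can be done
the job is handed in; nothing more can be done
```

The wheel is pushed home and secured with the R-clip. I handed the job in at about 28 s of the 64 s allowed, with the gripper open and clear.

**Wheel:** I pushed it about 17 mm along the shaft until it stopped. The disc did not move as the push went from 3 N to 24 N, so I take it as hard against the shoulder.

**Clip:** I took it from the block and felt the leg into the leaning hole. The clip pivoted in the grip while I pushed sideways, so I brought it back nearly upright before pressing it in. The push read up to 10.7 N between steps, then fell to about 2 N as the bow passed the shaft.

**Last checks that agreed:**
- The eye measures 47.6 mm from the station, which matches a seated clip. The leg shows below the shaft, and the clip and shaft lean about 10° together.
- The disc is where it was after the push, and nothing else on the bench looks moved apart from shadows. That was judged only by comparing the scene pictures before and after.

**Checks that disagreed or fell short:**
- **Hub face to cross hole:** this measured about 8.9 mm in one picture against the 9 mm expected. Measured from the shaft's end instead, the hub stood 1 to 2 mm short of home. I relied on the hard stop.
- **Closed bow:** I could not see this directly and inferred it from the drop in force and the eye's position.
- **Housing contact:** the push on the wheel had tilted the tool about 5°, so I pressed the closed fingers against the housing's rear wall (about 17 N) to straighten it.

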